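# Change the battery of a mason's work lamp

## Robot

A 6-joint arm with a two-finger parallel gripper is mounted at the origin on the work surface. World frame = base frame: x ahead of the robot, y to its left, z up, the work surface at z = 0. Lengths are in m, angles in rad, forces in N, time in s.
With the tool pointing down it reaches from about 0.25 to 0.775 m from the base axis. Payload 4 kg.
Tool frame: the origin (TCP) lies between the finger pads; the fingertips stand 22 mm ahead of it and the grasp point (between the pads) lies 3 mm ahead of it; y points along the fingers, x is the direction in which the jaws open and shut, and the axes are right-handed (so a half turn about y gives the same grasp; the last joint's range is limited). The gripper opens to 94 mm and grips with 3 to 60 N. Pads are 16 mm wide; open, the fingers measure 119 mm over their backs; the gripper's body (75 mm by 177 mm) begins 78 mm behind the grasp point.
Start: joints at [-1.42, 0.087, 1.371, -0, 1.684, -0.103], TCP at [0.138, -0.532, 0.228] pointing down, gripper open.
Joint ranges: [-3.1, 3.1], [-0.76, 2.03], [0.27, 2.55], [-1.08, 4.22], [0.17, 2.65], [-2.57, 2.57]. Speed limits (rad/s): [2.79, 2.79, 3.14, 3.14, 3.14, 3.14].

## Interface

Orientations are given as [roll, pitch, yaw] about the fixed x, y, z axes, in that order (R = Rz(yaw) Ry(pitch) Rx(roll)).
In Python, from plant import read_state, optics, robot gives the robot as it stands.
- The arm moves only by the tool drive_tool, never from a script. Its argument "targets" is a list of rows, each a list of 7 numbers: the opening, from -1 (shut) to 1 (fully open), so that 0 is half open, then the shift along the tool's x, y, z in m, then the turn, a rotation vector about the tool's x, y, z in rad. A call has exactly 5 rows; each row shifts and turns the commanded pose from where the row before left it, along the tool's axes as they then stand; what a row does not reach is not made up. A row lasts 1/10 s, in which the tool goes at most 50 mm and 8.59 degrees, less where a joint would pass 70% of its speed; a pose out of reach is approached as far as the arm can. A call with a gripper value outside its range is refused whole. The fingers move at their own pace and stop on an object; "grip_force" is the grip in N (left out, the last holds). Time passes only in rows, so rows that do not move let the fingers close, or fill a call up. It gives the time, the measured TCP pose, the force and the opening at its end, in the units of the state.
- read_state(): the state, without advancing time (a new reading comes with each control period).
- optics.snapshot(name): name is "side" or "top"; returns the picture (384x512x3 uint8, red, green, blue); there is no depth.
- optics.calibration(name): a dict with "fx", "fy", "cx", "cy" (pixels), "k1" (the pictures are not rectified: a ray, as slopes to the right and down, at radius r is drawn at 1 + k1 r^2 times it, then the intrinsics apply), "R" (3x3) and "t" (3): a world point X has camera coordinates R X + t. Camera axes: x right, y down, z forward; pixel columns grow to the right and rows downward; lengths in m; the calibration is good to about 2 mm. A picture is of the moment at which its call begins. calibration takes no time and is no camera call.
- robot.hand_in(): hands the job in, once; it reports no verdict.
The state is a dict: "clock": time; "joint_positions": joint angles; "qvel": joint speeds; "joint_torque": joint torques, N m; "tool_pos": TCP position; "ee_rot": TCP orientation; "wrist_force": force on the tool from outside, world axes, zero at the start; "wrist_torque": the same for the moment, N m; "finger_gap": finger opening in m.
Only numpy, scipy, OpenCV 4.12 (cv2) and the standard library are available. Lean on these libraries where they do the work, as an engineer would, in place of code of your own. Each camera call takes 0.05 s, during which the arm holds its last target. There are 200 camera calls.

## Task

Twist the round cover on the lamp's sloping back a quarter turn anticlockwise to unlock it, lift it off and set it down gently, right way up, on the middle of the blue-edged mat. Take the green battery pack from the charger, push the orange spring gate back with the pack's end and hold it open while lowering the pack flat into the bay, brass contacts to the bay's contacts; then let the gate spring back over it and let go. Leave the red pack and the tools where they are.

Things in the scene. Friction and masses are not known exactly. Their poses are not given: they have to be found in the camera images.
- deck: Sloping round back of the yellow work lamp, fixed, 156 mm across, on a U stand 190 mm wide. Origin: centre of its surface, 155 mm above the table. z: outward normal, 23 degrees from vertical, leaning towards the robot; x: uphill, away from the robot; y: left. Coordinates in mm elsewhere are in this frame. A grey disc (radius 52, top at z 8) on it carries the bay.
- hook (a point): One of two black hooks (at 45 and 225 degrees anticlockwise from x) on the deck, 62 to 75 mm from its centre, up to z 13; they overhang the locked cover's lugs. End stops limit the cover's turn to 90 degrees (a few degrees of play). A red dot at -45 degrees marks the white dot's place when locked, a green dot on this hook its place when unlocked.
- bay (a point): Where the underside's centre of a seated pack lies: (-7, 0, 8). At the bay's lower end a fixed black wall with two brass contacts has its inner face at x -37, top at z 20. Guide ribs 39 mm apart, top at z 16, stand only at x -37 to -23 and 11 to 18: fingers have room between. With the pack seated the gate reads 0.004, its lip over the pack's upper end.
- gate (a joint): Opening of the orange spring gate at the bay's upper end, m: 0 at rest with the bay empty, 0.016 fully back. It slides along the deck's +x and springs back (2 N at rest, 0.45 N more per mm). Plate 28 mm wide, face at x 19 at rest, up to z 40; the lip reaches 5 mm further towards the robot.
- gate_lip (a point): Middle of the lip's tip face, which spans z 33 to 40, at x 14 at rest; it moves with the gate. A pack on the disc (top at z 30) fits under the lip; to get in, the pack's end must first push the lip back more than 9 mm (11 to 15 is good), above the contact wall, then go down.
- cover: Loose black cover with a yellow bar on top, 0.16 kg, hollow, 116 mm across (134 over two lugs), 46 high plus bar. Origin: centre of its lower rim; z up through the bar; x along the bar to the white dot. Starts locked, origin at the deck's, x at -45 degrees in the deck frame. Unlock: 90 degrees anticlockwise seen from outside (about +z), then lift along the deck's z; 45 mm frees it.
- cover_bar (a point): Point in the bar of the cover to grip: the bar is 60 mm long (x), 14 mm thick (y) and stands from 46 to 76 mm above the cover's rim; this point is at 67 mm on the axis.
- cover_mark (a point): White dot on the cover's top, 45 mm from its axis at the bar's end (+x), 46 mm above the rim.
- mat: Thin black rubber mat with a blue border line, 170 x 170 x 4 mm, fixed on the table. Origin: centre of its underside.
- charger: Grey charger, fixed, 110 x 190 mm, 12 mm high, with two black places 94 mm apart along its y, each with two low end ribs (6 mm high) beyond the ends of its pack; it carries the packs, in either order. Origin: centre of its underside.
- pack_full: The charged battery pack: white block 60 (x) x 34 (y) x 22 (z) mm with a green band round its middle, 0.1 kg, lying in the charger. Origin: centre of its underside. Its brass contacts are on the -x end; in the lamp its axes lie along the deck's axes.
- pack_full_contacts (a point): Middle of the green-banded pack's contact end: 30 mm from its centre along -x, 11 mm above its underside.
- pack_spent: The spent pack, the same but with a red band; leave it.
- mallet: stone mallet, steel head 56 mm across and wooden handle; leave it.
- chisel: steel chisel, 160 mm long; leave it.
- stone_sample: polished stone piece 90 x 60 x 20 mm; leave it.
- tape: yellow tape measure case 66 x 36 x 62 mm; leave it.
Not all that is in view belongs to the job. What is shaped like the pack_full but grey or purple is not meant.

How it is judged:
By the outcome, as a careful person would: the job done as asked, in the order asked, and still so for the second after the job is handed in, with the robot touching nothing.
It also fails if it takes over 69 s, if anything falls off the work surface, if the arm or the gripper's body presses on something with over 40 N, if the wrist force passes 120 N, or if a joint passes its speed limit or range.

## Working session

There is one attempt and no reset: what is moved stays moved. The work goes in short steps, Python scripts to look and compute and a tool call to move; the robot and the scene stay as the last step left them, time stands still between calls to the robot, and variables do not carry over. Pictures are saved under pics/ and viewed, about 8 in all and at most 12, crops included, and the job is handed in when it is done.

Besides the shell and the picture viewer there is one more tool, called after "Emit:" as name(argument=value, ...) on one line, values as JSON. drive_tool: Moves the arm, as the interface text tells. Its arguments: {"type":"object","properties":{"targets":{"type":"array","items":{"type":"array","items":{"type":"number"}}},"grip_force":{"type":"number"}},"required":["targets"]}

```bash
ls; mkdir -p pics
python3 - <<'E'
from plant import read_state, optics, robot
import cv2,numpy as np
print(read_state())
for n in("side","top"):
    im=optics.snapshot(n); cv2.imwrite(f"pics/{n}0.png",im[:,:,::-1]); print(n,optics.calibration(n))
a=cv2.imread("pics/side0.png");b=cv2.imread("pics/top0.png")
E
```

```text
pics
{'clock': 0.0, 'joint_positions': array([-1.42009483e+00,  8.79371216e-02,  1.37225108e+00,  1.58581401e-07,
        1.68360720e+00, -1.03083342e-01]), 'qvel': array([-0.00074136,  0.00051955,  0.00035761, -0.00085079, -0.00034008,
       -0.00032242]), 'joint_torque': array([ 4.65794637e-04, -3.40184855e+01, -3.02423787e+01,  7.18507846e-02,
        3.29691439e-02, -1.60454770e-04]), 'tool_pos': array([ 0.13801609, -0.53187805,  0.22631552]), 'ee_rot': array([-1.57056951,  0.00219104, -1.31701122]), 'wrist_force': array([ 0.36249521,  0.3105095 , -0.54971239]), 'wrist_torque': array([ 0.04979307, -0.02924512,  0.00533086]), 'finger_gap': 0.09398881839379308}
side {'fx': 437.52675191559575, 'fy': 437.52675191559575, 'cx': 264.6723100093647, 'cy': 193.43296254374684, 'k1': -0.07114121574639339, 'R': array([[ 0.99189935, -0.12560904, -0.01892205],
       [-0.10739962, -0.74974173, -0.65295686],
       [ 0.06783063,  0.64969971, -0.75715869]]), 't': array([-0.56321661,  0.10502914,  1.22061644])}
top {'fx': 386.0595183450306, 'fy': 386.0595183450306, 'cx': 249.19121079707486, 'cy': 189.77112851312364, 'k1': -0.058838309338624356, 'R': array([[ 3.72183742e-03, -9.99714969e-01, -2.35823653e-02],
       [-9.88745461e-01, -1.51895539e-04, -1.49607453e-01],
       [ 1.49561228e-01,  2.38737713e-02, -9.88464204e-01]]), 't': array([-0.05683738,  0.59504728,  1.06419808])}
```

View images.

View pics/top0.png

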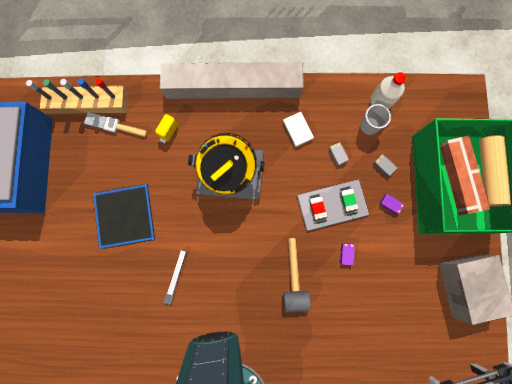

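View pics/side0.png

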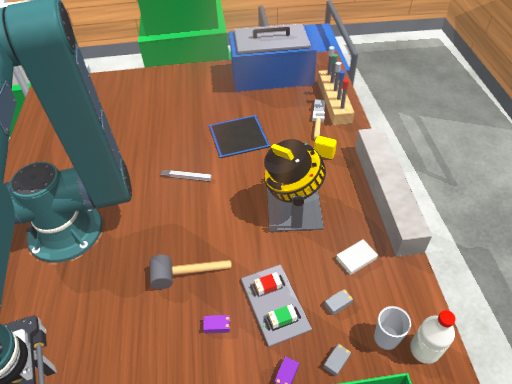

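```bash
cat > h.py <<'E'
import numpy as np, cv2
from scipy.spatial.transform import Rotation as Ro
from plant import read_state, optics, robot
C={n:optics.calibration(n) for n in("side","top")}
def K(c): return np.array([[c['fx'],0,c['cx']],[0,c['fy'],c['cy']],[0,0,1.]]),np.array([c['k1'],0,0,0,0])
def proj(n,X):
    c=C[n];k,d=K(c); return cv2.projectPoints(np.asarray(X,float).reshape(-1,1,3),cv2.Rodrigues(c['R'])[0],c['t'],k,d)[0][:,0]
def ray(n,uv):
    c=C[n];k,d=K(c); p=cv2.undistortPoints(np.array([[uv]],float),k,d)[0,0]
    v=c['R'].T@np.array([p[0],p[1],1]); return -c['R'].T@c['t'],v/np.linalg.norm(v)
def onz(n,uv,z):
    o,v=ray(n,uv); return o+v*(z-o[2])/v[2]
def tri(us,ut):
    A=np.zeros((3,3));b=np.zeros(3);L=[]
    for n,u in(("side",us),("top",ut)):
        o,v=ray(n,u);P=np.eye(3)-np.outer(v,v);A+=P;b+=P@o;L.append((o,P))
    X=np.linalg.solve(A,b); return X,[round(1e3*np.linalg.norm(P@(X-o)),1) for o,P in L]
def snap(n,f):
    im=optics.snapshot(n)[:,:,::-1].copy(); cv2.imwrite(f"pics/{f}.png",im); return im
def crop(im,x,y,w,h,s): return cv2.resize(im[y:y+h,x:x+w],(int(w*s),int(h*s)),interpolation=cv2.INTER_CUBIC)
def euler(r): return Ro.from_euler('xyz',r).as_matrix()
E
cat > a.py <<'E'
from h import *
t=cv2.imread("pics/top0.png");s=cv2.imread("pics/side0.png")
r=lambda *a: cv2.resize(crop(*a),(400,300))
cv2.imwrite("pics/comp.png",np.vstack([np.hstack([r(t,170,120,120,90,1),r(s,240,130,100,75,1)]),np.hstack([r(t,295,170,80,60,1),r(s,235,255,100,75,1)])]))
def blobs(im,lo,hi,name,roi,mn=6):
    x,y,w,h=roi;m=cv2.inRange(cv2.cvtColor(im,cv2.COLOR_BGR2HSV),lo,hi)[y:y+h,x:x+w]
    n,_,st,ce=cv2.connectedComponentsWithStats(m)
    for i in range(1,n):
        if st[i,4]>=mn: print(name,st[i,4],(ce[i]+[x,y]).round(1))
    return m
for n,im,R in(("top",t,(80,170,85,90)),("side",s,(200,105,80,60))):
    m=blobs(im,(100,120,60),(125,255,255),n+" mat",R)
    p=np.argwhere(m)[:,::-1].astype(np.float32)+np.float32(R[:2]); h=cv2.convexHull(p)
    q=cv2.approxPolyDP(h,6,True)[:,0]; X=np.array([onz(n,u,.004) for u in q]); print(q.tolist(),X.round(3).tolist(),X.mean(0).round(4))
for n,im,R in(("top",t,(295,175,80,60)),("side",s,(235,255,80,95))):
    blobs(im,(50,100,60),(80,255,255),n+" green",R); blobs(im,(0,150,80),(6,255,255),n+" red",R); blobs(im,(12,60,60),(35,255,255),n+" brass?",R,3)
E
python3 a.py
```

```text
top mat 518 [123.8 216.6]
[[153.0, 239.0], [100.0, 248.0], [94.0, 193.0], [146.0, 184.0]] [[0.454, 0.229, 0.004], [0.426, 0.387, 0.004], [0.591, 0.416, 0.004], [0.619, 0.257, 0.004]] [0.5227 0.322  0.004 ]
side mat 218 [243.  139.3]
[[269.0, 145.0], [220.0, 156.0], [210.0, 125.0], [255.0, 115.0]] [[0.615, 0.26, 0.004], [0.453, 0.232, 0.004], [0.428, 0.389, 0.004], [0.587, 0.419, 0.004]] [0.5206 0.3248 0.004 ]
top green 142 [348.8 199.6]
top red 136 [317.7 207.6]
top brass? 3 [368. 175.]
top brass? 3 [345.  177.3]
top brass? 4 [309.2 185.2]
top brass? 3 [366. 191.]
top brass? 8 [348.8 209.5]
top brass? 7 [354.7 208.1]
top brass? 6 [318.  217.5]
top brass? 6 [323.8 216.2]
side green 243 [283.  315.7]
side red 207 [268.3 283.4]
side brass? 13 [255.2 283. ]
side brass? 9 [257.8 288.6]
side brass? 12 [269.5 315.5]
side brass? 11 [272.5 322.3]
```

View pics/comp.png

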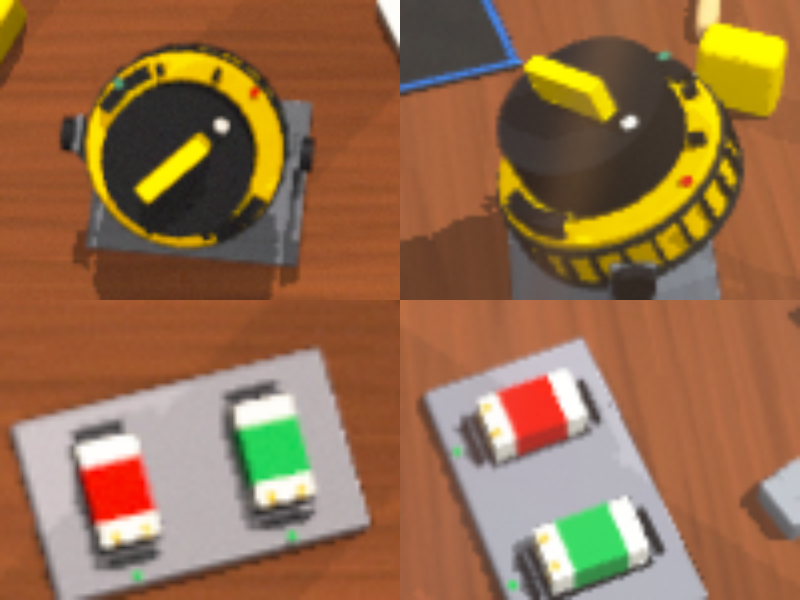

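```bash
cat > b.py <<'E'
from h import *
t=cv2.imread("pics/top0.png");s=cv2.imread("pics/side0.png")
def cen(im,x,y,w,h,lo,hi):
    m=cv2.inRange(cv2.cvtColor(im,cv2.COLOR_BGR2HSV),lo,hi)[y:y+h,x:x+w]
    p=np.argwhere(m)[:,::-1]; return p.mean(0)+[x,y],len(p)
W,Rd,G=((0,0,170),(180,50,255)),((0,120,120),(8,255,255)),((45,60,50),(95,255,255))
pts={}
for k,a,b,c in(("white",(293,157,9,8),(232,153,9,9),W),("red",(307,171,9,9),(243,144,8,8),Rd),("green",(301,140,10,9),(201,140,9,10),G)):
    us,n1=cen(s,*a,*c);ut,n2=cen(t,*b,*c);X,e=tri(us,ut);pts[k]=X;print(k,us.round(1),n1,ut.round(1),n2,X.round(4),e)
from scipy.optimize import least_squares
def T(p):
    return Ro.from_euler('z',p[2]).as_matrix()@Ro.from_euler('y',-23,degrees=True).as_matrix()
a=np.radians(45)
loc={"white":[.045*np.cos(a),-.045*np.sin(a),.046],"green":[.0685*np.cos(a),.0685*np.sin(a),.013],"red":[.0685*np.cos(a),-.0685*np.sin(a),0]}
f=lambda p:np.concatenate([(T(p)@loc[k]+[p[0],p[1],.155+p[3]]-pts[k]) for k in pts])
r=least_squares(f,[.6,.05,0,0]);p=r.x;print("deck",p.round(4),np.degrees(p[2]),(r.fun*1e3).round(1))
for k in pts: print(k,(T(p).T@(pts[k]-[p[0],p[1],.155])*1e3).round(1))
# pack
g=tri((283.,315.7),(348.8,199.6))
print("green band",g)
bt=[onz("top",u,.012+.02) for u in((348.8,209.5),(354.7,208.1))]; print(bt)
for b in("pack_full","pack_spent"):pass
# ends of pack from the charger's geometry: white/green pixels
for n,im,R in(("top",t,(330,178,35,40)),("side",s,(262,300,40,45))):
    x,y,w,h=R;hsv=cv2.cvtColor(im,cv2.COLOR_BGR2HSV)
    m=cv2.inRange(hsv,(50,100,60),(80,255,255))|cv2.inRange(hsv,(0,0,215),(180,40,255));m=m[y:y+h,x:x+w]
    q=np.argwhere(m)[:,::-1]+[x,y]; rr=cv2.minAreaRect(q.astype(np.float32)); print(n,rr)
    if n=="top":
        bx=cv2.boxPoints(rr);X=np.array([onz(n,u,.034) for u in bx]);print(X.round(4).tolist(),X.mean(0),[np.linalg.norm(X[i]-X[i-1]).round(4) for i in range(4)])
# charger rect
hsv=cv2.cvtColor(t,cv2.COLOR_BGR2HSV);m=cv2.inRange(hsv,(0,0,110),(180,60,255))[175:235,293:375]
n,l,st,_=cv2.connectedComponentsWithStats(m);i=1+st[1:,4].argmax();q=np.argwhere(l==i)[:,::-1]+[293,175]
bx=cv2.boxPoints(cv2.minAreaRect(q.astype(np.float32)));X=np.array([onz("top",u,.012) for u in bx]);print("charger",X.round(4).tolist(),X.mean(0),[np.linalg.norm(X[i]-X[i-1]).round(4) for i in range(4)])
E
python3 b.py
```

```text
white [296.9 160.1] 9 [236.1 157.3] 13 [ 0.6499 -0.0271  0.2123] [np.float64(0.7), np.float64(0.7)]
red [311.2 174.6] 5 [246.  147.5] 2 [ 0.6835 -0.0504  0.1791] [np.float64(0.7), np.float64(0.7)]
green [305.5 143.5] 4 [205.1 144.4] 9 [0.6885 0.0534 0.1896] [np.float64(1.2), np.float64(1.2)]
deck [ 0.6435  0.0059 -0.1078  0.0038] -6.175822756060429 [ 1.4  0.2  1.3 -0.9  3.4 -1.4 -0.6 -3.6  0.1]
white [ 31.5 -32.2  48.8]
red [ 51.6 -51.7   4.3]
green [50.1 52.  16.4]
green band (array([ 0.56847702, -0.34444015,  0.02578941]), [np.float64(0.6), np.float64(0.6)])
[array([ 0.53967785, -0.34199184,  0.032     ]), array([ 0.54371612, -0.35913543,  0.032     ])]
top ((349.79412841796875, 203.17648315429688), (28.376667022705078, 13.096923828125), 75.96376037597656)
[[0.5931, -0.3179, 0.034], [0.6024, -0.355, 0.034], [0.5226, -0.3719, 0.034], [0.5136, -0.3352, 0.034]] [ 0.55794027 -0.34499722  0.034     ] [np.float64(0.0814), np.float64(0.0383), np.float64(0.0816), np.float64(0.0379)]
side ((277.9398498535156, 317.4710388183594), (17.461380004882812, 35.725032806396484), 70.70995330810547)
charger [[0.5857, -0.1945, 0.012], [0.6342, -0.3804, 0.012], [0.5267, -0.4038, 0.012], [0.4796, -0.2203, 0.012]] [ 0.55654567 -0.29973844  0.012     ] [np.float64(0.1092), np.float64(0.192), np.float64(0.11), np.float64(0.1894)]
```

```bash
cat > c.py <<'E'
from b import *
def bar():
    o=[]
    for n,im,R in(("side",s,(268,140,28,24)),("top",t,(208,157,28,28))):
        x,y,w,h=R;m=cv2.inRange(cv2.cvtColor(im,cv2.COLOR_BGR2HSV),(22,120,90),(35,255,255))[y:y+h,x:x+w]
        nn,l,st,ce=cv2.connectedComponentsWithStats(m);i=1+st[1:,4].argmax();print(n,"bar",st[i,4],ce[i]+[x,y]);o.append((n,ce[i]+[x,y]))
    return o
B=bar();c45=np.sqrt(.5)
R45=Ro.from_euler('z',-45,degrees=True).as_matrix()
bc=np.array([[x,y,z] for x in(-.03,.03) for y in(-.007,.007) for z in(.046,.076)])@R45.T
px={"white":([296.9,160.1],[236.1,157.3]),"red":([311.2,174.6],[246,147.5]),"green":([305.5,143.5],[205.1,144.4])}
def f(p):
    Tm=T(p);o=np.array([p[0],p[1],.155]);e=[]
    L={"white":[.045*c45,-.045*c45,.046],"red":[p[3]*c45,-p[3]*c45,0],"green":[p[4]*c45,p[4]*c45,.013]}
    for k in L:
        for n,u in zip(("side","top"),px[k]): e.append(proj(n,Tm@L[k]+o)[0]-u)
    for n,u in B:
        h=cv2.convexHull(proj(n,bc@Tm.T+o).astype(np.float32));M=cv2.moments(h);e.append(np.array([M['m10'],M['m01']])/M['m00']-u)
    return np.concatenate(e)
r=least_squares(f,[.64,.005,-.1,.07,.07]);print(r.x.round(4),np.degrees(r.x[2]));print(r.fun.reshape(-1,2).round(1).tolist())
E
python3 c.py | tail -5
cat > plan.py <<'E'
from h import *
# deck frame
D=dict(x=.6435,y=.006,z=.155,yaw=np.radians(-6))
def deckR(): return Ro.from_euler('z',D['yaw']).as_matrix()@Ro.from_euler('y',-23,degrees=True).as_matrix()
def deck(p): return deckR()@np.array(p)+[D['x'],D['y'],D['z']]
def tool(z,xdir):  # R with y = -z(approach), x=xdir
    y=-np.array(z);x=np.array(xdir);x=x-y*(x@y);x/=np.linalg.norm(x);return np.column_stack([x,y,np.cross(x,y)])
def deckTool(ang): a=np.radians(ang);R=deckR();return tool(R[:,2],R@[np.cos(a),np.sin(a),0])
def vertTool(ang): a=np.radians(ang);return tool([0,0,1],[np.cos(a),np.sin(a),0])
def cur():
    s=read_state();return s['tool_pos'],euler(s['ee_rot'])
def rows(P,R,n,op,start=None,nr=None):
    """n rows of translation; prints rows; returns end pose"""
    p0,R0=start or cur();w=Ro.from_matrix(R0.T@R).as_rotvec();p,Rc=p0.copy(),R0.copy();out=[]
    for i in range(1,n+1):
        f=i/n;Pt=p0+(P-p0)*f;d=np.round(Rc.T@(Pt-p),3 if n>5 else 4)
        Rt=R0@Ro.from_rotvec(w*min(1,f)).as_matrix();dw=np.round(Ro.from_matrix(Rc.T@Rt).as_rotvec(),3)
        p=p+Rc@d;Rc=Rc@Ro.from_rotvec(dw).as_matrix();out.append([op,*(d+0.).tolist(),*(dw+0.).tolist()])
    print("dist mm",round(1e3*np.linalg.norm(P-p0),1),"rot deg",round(np.degrees(np.linalg.norm(w)),1),"per row",round(np.degrees(np.linalg.norm(w))/n,1))
    for i in range(0,n,5): print(str(out[i:i+5]).replace(' ',''))
    return p,Rc
def st():
    s=read_state();print("t",round(s['clock'],2),"p",s['tool_pos'].round(4),"F",s['wrist_force'].round(1),"T",s['wrist_torque'].round(2),"gap",round(s['finger_gap'],4),"q",s['joint_positions'].round(2))
E
python3 - <<'E'
from plan import *
rows(deck([0,0,.15]),deckTool(45),20,1)
E
```

```text
charger [[0.5857, -0.1945, 0.012], [0.6342, -0.3804, 0.012], [0.5267, -0.4038, 0.012], [0.4796, -0.2203, 0.012]] [ 0.55654567 -0.29973844  0.012     ] [np.float64(0.1092), np.float64(0.192), np.float64(0.11), np.float64(0.1894)]
side bar 223 [282.20627803 151.58295964]
top bar 192 [221.58854167 169.96875   ]
[ 0.642   0.0065 -0.0883  0.0728  0.0736] -5.060532326484664
[[0.4, 0.3], [-0.3, 0.3], [0.5, 0.5], [-0.5, 0.3], [0.6, 0.2], [-0.3, 0.5], [0.4, 0.2], [-0.2, 0.4]]
dist mm 707.4 rot deg 116.0 per row 5.8
[[1,-0.021,-0.003,0.028,0.005,-0.098,-0.023],[1,-0.017,-0.004,0.031,0.005,-0.099,-0.024],[1,-0.015,-0.004,0.032,0.005,-0.098,-0.023],[1,-0.011,-0.004,0.033,0.005,-0.098,-0.023],[1,-0.008,-0.004,0.034,0.005,-0.099,-0.023]]
[[1,-0.005,-0.004,0.035,0.005,-0.098,-0.024],[1,0.0,-0.003,0.035,0.005,-0.098,-0.023],[1,0.002,-0.004,0.036,0.005,-0.099,-0.023],[1,0.007,-0.004,0.034,0.004,-0.098,-0.024],[1,0.009,-0.003,0.034,0.005,-0.099,-0.023]]
[[1,0.013,-0.002,0.033,0.005,-0.098,-0.023],[1,0.016,-0.002,0.031,0.005,-0.098,-0.024],[1,0.02,-0.002,0.03,0.005,-0.099,-0.023],[1,0.022,-0.001,0.027,0.005,-0.098,-0.023],[1,0.025,0.0,0.026,0.005,-0.098,-0.024]]
[[1,0.027,0.0,0.022,0.005,-0.099,-0.023],[1,0.029,0.002,0.02,0.005,-0.098,-0.023],[1,0.031,0.002,0.017,0.005,-0.098,-0.024],[1,0.032,0.003,0.014,0.005,-0.099,-0.023],[1,0.034,0.003,0.011,0.005,-0.098,-0.023]]
```

Emit:
drive_tool(targets=[[1, -0.021, -0.003, 0.028, 0.005, -0.098, -0.023], [1, -0.017, -0.004, 0.031, 0.005, -0.099, -0.024], [1, -0.015, -0.004, 0.032, 0.005, -0.098, -0.023], [1, -0.011, -0.004, 0.033, 0.005, -0.098, -0.023], [1, -0.008, -0.004, 0.034, 0.005, -0.099, -0.023]])

```text
clock: 0.6
tool_pos: [0.2502, -0.3953, 0.2439]
ee_rot: [-1.575, -0.118, -0.82]
wrist_force: [0.4, -0.3, 0.8]
finger_gap: 0.0942
```

Emit:
drive_tool(targets=[[1, -0.005, -0.004, 0.035, 0.005, -0.098, -0.024], [1, 0.0, -0.003, 0.035, 0.005, -0.098, -0.023], [1, 0.002, -0.004, 0.036, 0.005, -0.099, -0.023], [1, 0.007, -0.004, 0.034, 0.004, -0.098, -0.024], [1, 0.009, -0.003, 0.034, 0.005, -0.099, -0.023]])

```text
clock: 1.1
tool_pos: [0.3619, -0.2589, 0.2605]
ee_rot: [-1.637, -0.22, -0.317]
wrist_force: [0.2, 1.1, 0.3]
finger_gap: 0.0939
```

Emit:
drive_tool(targets=[[1, 0.013, -0.002, 0.033, 0.005, -0.098, -0.023], [1, 0.016, -0.002, 0.031, 0.005, -0.098, -0.024], [1, 0.02, -0.002, 0.03, 0.005, -0.099, -0.023], [1, 0.022, -0.001, 0.027, 0.005, -0.098, -0.023], [1, 0.025, 0.0, 0.026, 0.005, -0.098, -0.024]])

```text
clock: 1.6
tool_pos: [0.4743, -0.1225, 0.2765]
ee_rot: [-1.742, -0.279, 0.201]
wrist_force: [0.1, -0.9, -0.0]
finger_gap: 0.094
```

Emit:
drive_tool(targets=[[1, 0.027, 0.0, 0.022, 0.005, -0.099, -0.023], [1, 0.029, 0.002, 0.02, 0.005, -0.098, -0.023], [1, 0.031, 0.002, 0.017, 0.005, -0.098, -0.024], [1, 0.032, 0.003, 0.014, 0.005, -0.099, -0.023], [1, 0.034, 0.003, 0.011, 0.005, -0.098, -0.023]])

```text
clock: 2.1
tool_pos: [0.5855, 0.0134, 0.2926]
ee_rot: [-1.864, -0.277, 0.727]
wrist_force: [-0.0, -0.3, -0.1]
finger_gap: 0.094
```

```bash
sed -i "s/^D=.*/D=dict(x=.642,y=.0065,z=.155,yaw=np.radians(-5.1))/" plan.py
python3 - <<'E'
from plan import *
st()
t=snap("top","t1");s=snap("side","s1")
cv2.imwrite("pics/comp1.png",np.hstack([crop(t,165,95,140,140,2.85),crop(s,220,70,140,140,2.85)]))
print(proj("top",cur()[0]),proj("side",cur()[0]))
e=rows(deck([0,0,.15]),deckTool(45),5,1)
rows(deck([0,0,.0715]),deckTool(45),5,1,e)
E
```

```text
t 2.1 p [0.5855 0.0134 0.2926] F [-0.  -0.3 -0.1] T [0.04 0.03 0.02] gap 0.094 q [-0.06 -0.12  1.5  -0.02  1.36 -0.75]
[[215.11547363 177.13029603]] [[269.18607897 126.84102008]]
dist mm 4.0 rot deg 0.6 per row 0.1
[[1,-0.0007,-0.0003,-0.0002,0.001,-0.002,-0.001],[1,-0.0007,-0.0003,-0.0002,0.0,-0.002,-0.001],[1,-0.0007,-0.0003,-0.0002,0.001,-0.002,-0.001],[1,-0.0007,-0.0003,-0.0002,0.0,-0.002,-0.001],[1,-0.0007,-0.0003,-0.0002,0.001,-0.002,0.0]]
dist mm 78.5 rot deg 0.0 per row 0.0
[[1,0.0,0.0157,0.0,0.0,0.0,0.0],[1,0.0,0.0157,0.0,0.0,0.0,0.0],[1,0.0,0.0157,0.0,0.0,0.0,0.0],[1,0.0,0.0157,0.0,0.0,0.0,0.0],[1,0.0,0.0157,0.0,0.0,0.0,0.0]]
```

View pics/comp1.png

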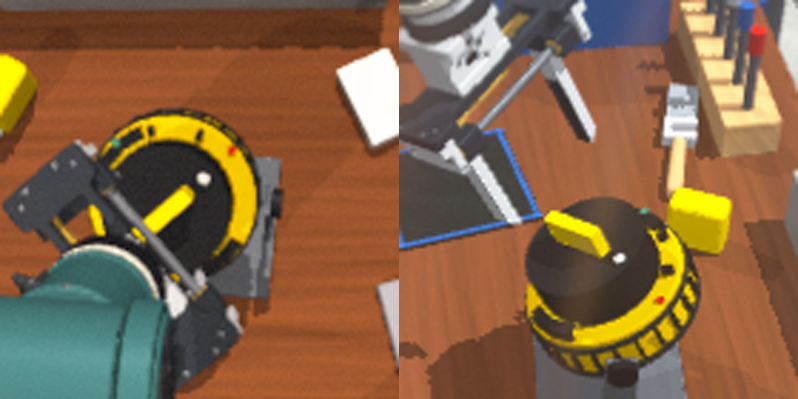

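Emit:
drive_tool(targets=[[1, -0.0017, -0.0007, -0.0005, 0.001, -0.005, -0.002], [1, -0.0018, -0.0008, -0.0005, 0.002, -0.005, -0.002], [0.5, 0, 0.02, 0, 0, 0, 0], [0, 0, 0.02, 0, 0, 0, 0], [0, 0, 0.02, 0, 0, 0, 0]])

```text
clock: 2.7
tool_pos: [0.6055, 0.0052, 0.2388]
ee_rot: [-1.865, -0.28, 0.731]
wrist_force: [0.6, -0.1, 0.7]
finger_gap: 0.0733
```

Emit:
drive_tool(targets=[[0, 0, 0.006, 0, 0, 0, 0], [0, 0, 0.005, 0, 0, 0, 0], [0, 0, 0.004, 0, 0, 0, 0], [0, 0, 0.0025, 0, 0, 0, 0], [0, 0, 0, 0, 0, 0, 0]])

```text
clock: 3.2
tool_pos: [0.6129, 0.006, 0.2233]
ee_rot: [-1.865, -0.28, 0.734]
wrist_force: [0.7, -1.4, -0.4]
finger_gap: 0.0471
```

Run:
```python
from plan import *
st();rows(deck([0,0,.0715]),deckTool(45),5,0)
```

```text
t 3.2 p [0.6129 0.006  0.2233] F [ 0.7 -1.4 -0.4] T [0.01 0.09 0.02] gap 0.0471 q [-0.08 -0.05  1.57 -0.01  1.22 -0.77]
dist mm 4.0 rot deg 0.3 per row 0.1
[[0,0.0004,0.0005,0.0004,0.001,-0.001,0.0],[0,0.0005,0.0006,0.0005,0.0,-0.001,0.0],[0,0.0004,0.0005,0.0004,0.001,0.0,-0.001],[0,0.0004,0.0005,0.0004,0.001,-0.001,0.0],[0,0.0004,0.0005,0.0005,0.0,-0.001,0.0]]
```

Emit:
drive_tool(targets=[[0, 0.001, 0.0012, 0.001, 0.001, -0.001, 0], [0, 0.001, 0.0012, 0.001, 0.001, -0.001, 0], [-0.7, 0, 0, 0, 0, 0, 0], [-0.7, 0, 0, 0, 0, 0, 0], [-0.7, 0, 0, 0, 0, 0, 0]], grip_force=8)

```text
clock: 3.7
tool_pos: [0.614, 0.0089, 0.2207]
ee_rot: [-1.863, -0.279, 0.736]
wrist_force: [0.4, -0.6, -1.3]
finger_gap: 0.0266
```

Emit:
drive_tool(targets=[[-1, 0, 0, 0, 0, 0, 0], [-1, 0, 0, 0, 0, 0, 0], [-1, 0, 0, 0, 0, 0, 0], [-1, 0, 0, 0, 0, 0, 0], [-1, 0, 0, 0, 0, 0, 0]], grip_force=8)

```text
clock: 4.2
tool_pos: [0.614, 0.0089, 0.2206]
ee_rot: [-1.863, -0.279, 0.736]
wrist_force: [0.6, 1.0, 0.0]
finger_gap: 0.0142
```

Run:
```python
from plan import *
st();p,R=cur();print("tool in deck mm",(deckR().T@(p-deck([0,0,0]))*1e3).round(1),"F tool",(R.T@read_state()['wrist_force']).round(1))
```

```text
t 4.2 p [0.614  0.0089 0.2206] F [0.6 1.  0. ] T [0.11 0.05 0.03] gap 0.0142 q [-0.07 -0.05  1.57 -0.01  1.22 -0.77]
tool in deck mm [-0.2 -0.1 71.4] F tool [1.1 0.2 0.4]
```

Emit:
drive_tool(targets=[[-1, 0, 0, 0, 0, 0, 0], [-1, 0, 0, 0, 0, 0, 0], [-1, 0, 0, 0, 0, -0.04, 0], [-1, 0, 0, 0, 0, -0.08, 0], [-1, 0, 0, 0, 0, -0.1, 0]], grip_force=45)

```text
clock: 4.7
tool_pos: [0.6141, 0.0087, 0.2207]
ee_rot: [-1.916, -0.209, 0.955]
wrist_force: [-0.6, 0.7, 0.4]
finger_gap: 0.0137
```

Emit:
drive_tool(targets=[[-1, 0, 0, 0, 0, -0.1, 0], [-1, 0, 0, 0, 0, -0.1, 0], [-1, 0, 0, 0, 0, -0.1, 0], [-1, 0, 0, 0, 0, -0.1, 0], [-1, 0, 0, 0, 0, -0.1, 0]])

```text
clock: 5.2
tool_pos: [0.6142, 0.0087, 0.2207]
ee_rot: [-1.972, -0.023, 1.423]
wrist_force: [-0.1, 0.2, -0.2]
finger_gap: 0.0138
```

Run:
```python
from plan import *
st();p,R=cur();print("tool in deck mm",(deckR().T@(p-deck([0,0,0]))*1e3).round(1),"ang",np.degrees(np.arctan2(*(deckR().T@R[:,0])[[1,0]])),(deckR().T@R).round(3).tolist())
```

```text
t 5.2 p [0.6142 0.0087 0.2207] F [-0.1  0.2 -0.2] T [ 0.14 -0.06 -0.03] gap 0.0138 q [-0.07 -0.05  1.57 -0.01  1.21 -1.49]
tool in deck mm [-0.  -0.2 71.4] ang 86.38783797504979 [[0.063, 0.0, -0.998], [0.998, -0.002, 0.063], [-0.002, -1.0, -0.0]]
```

Smooth; the remaining ~49°, then look.

Emit:
drive_tool(targets=[[-1, 0, 0, 0, 0, -0.1, 0], [-1, 0, 0, 0, 0, -0.1, 0], [-1, 0, 0, 0, 0, -0.1, 0], [-1, 0, 0, 0, 0, -0.1, 0], [-1, 0, 0, 0, 0, -0.1, 0]])

```text
clock: 5.7
tool_pos: [0.6142, 0.0087, 0.2207]
ee_rot: [-1.937, 0.168, 1.887]
wrist_force: [-0.4, 0.5, 0.4]
finger_gap: 0.0135
```

Emit:
drive_tool(targets=[[-1, 0, 0, 0, 0, -0.1, 0], [-1, 0, 0, 0, 0, -0.1, 0], [-1, 0, 0, 0, 0, -0.1, 0], [-1, 0, 0, 0, 0, -0.03, 0], [-1, 0, 0, 0, 0, 0, 0]])

```text
clock: 6.2
tool_pos: [0.614, 0.0088, 0.2206]
ee_rot: [-1.868, 0.274, 2.202]
wrist_force: [0.1, -0.4, -0.3]
finger_gap: 0.0137
```

Run:
```python
from plan import *
st();p,R=cur();print("tool in deck mm",(deckR().T@(p-deck([0,0,0]))*1e3).round(1),"ang",np.degrees(np.arctan2(*(deckR().T@R[:,0])[[1,0]])))
s=snap("side","s2");cv2.imwrite("pics/s2c.png",crop(s,230,110,110,110,4))
```

```text
t 6.2 p [0.614  0.0088 0.2206] F [ 0.1 -0.4 -0.3] T [ 0.21 -0.01 -0.01] gap 0.0137 q [-0.07 -0.05  1.57 -0.01  1.22 -2.32]
tool in deck mm [-0.2 -0.2 71.4] ang 133.6472152345693
```

View pics/s2c.png

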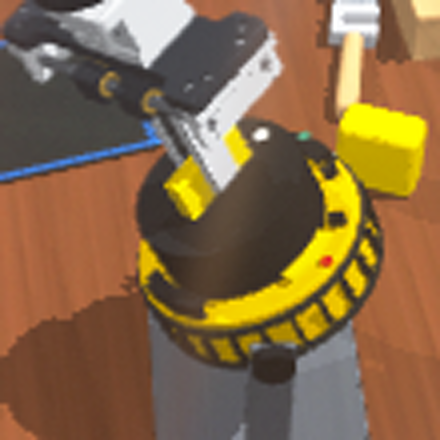

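Emit:
drive_tool(targets=[[-1, 0, 0, 0, 0, -0.02, 0], [-1, 0, -0.004, 0, 0, 0, 0], [-1, 0, -0.006, 0, 0, 0, 0], [-1, 0, -0.008, 0, 0, 0, 0], [-1, 0, -0.01, 0, 0, 0, 0]])

```text
clock: 6.75
tool_pos: [0.6023, 0.0098, 0.2463]
ee_rot: [-1.86, 0.279, 2.223]
wrist_force: [-0.9, 0.2, -1.1]
finger_gap: 0.0138
```

Run:
```python
from plan import *
st();p,R=cur();print("tool in deck mm",(deckR().T@(p-deck([0,0,0]))*1e3).round(1),"ang",np.degrees(np.arctan2(*(deckR().T@R[:,0])[[1,0]])))
e=rows(deck([0,0,.0715+.085]),R,5,-1)
M=np.array([.5215,.3234,0]);a=60
e=rows(M+[0,0,.255],vertTool(a),15,-1,e)
e=rows(M+[0,0,.004+.0715+.02],vertTool(a),5,-1,e)
```

```text
t 6.75 p [0.6023 0.0098 0.2463] F [-0.9  0.2 -1.1] T [ 0.11  0.17 -0.03] gap 0.0138 q [-0.07 -0.08  1.55 -0.01  1.27 -2.34]
tool in deck mm [-1.  -0.2 99.6] ang 134.85656415541368
dist mm 56.9 rot deg 0.0 per row 0.0
[[-1,-0.0001,-0.0114,-0.0001,0.0,0.0,0.0],[-1,-0.0001,-0.0114,-0.0002,0.0,0.0,0.0],[-1,-0.0001,-0.0114,-0.0001,0.0,0.0,0.0],[-1,-0.0001,-0.0113,-0.0002,0.0,0.0,0.0],[-1,-0.0001,-0.0114,-0.0001,0.0,0.0,0.0]]
dist mm 320.1 rot deg 72.9 per row 4.9
[[-1,0.019,0.0,-0.01,0.028,0.08,-0.005],[-1,0.02,0.001,-0.008,0.028,0.08,-0.005],[-1,0.02,0.0,-0.007,0.028,0.08,-0.005],[-1,0.021,0.0,-0.005,0.027,0.08,-0.005],[-1,0.021,0.0,-0.003,0.028,0.08,-0.005]]
[[-1,0.021,0.0,-0.001,0.028,0.08,-0.005],[-1,0.021,0.0,0.0,0.028,0.08,-0.005],[-1,0.022,0.001,0.001,0.028,0.08,-0.005],[-1,0.021,0.0,0.004,0.028,0.08,-0.005],[-1,0.02,0.001,0.005,0.028,0.08,-0.005]]
[[-1,0.021,0.001,0.007,0.028,0.08,-0.005],[-1,0.019,0.001,0.008,0.027,0.08,-0.005],[-1,0.019,0.002,0.01,0.028,0.08,-0.005],[-1,0.018,0.002,0.011,0.028,0.08,-0.005],[-1,0.017,0.002,0.013,0.028,0.08,-0.005]]
dist mm 160.0 rot deg 0.0 per row 0.0
[[-1,0.0001,0.032,-0.0001,0.0,0.0,0.0],[-1,0.0,0.032,0.0,0.0,0.0,0.0],[-1,0.0001,0.032,-0.0001,0.0,0.0,0.0],[-1,0.0,0.032,0.0,0.0,0.0,0.0],[-1,0.0001,0.032,-0.0001,0.0,0.0,0.0]]
```

Emit:
drive_tool(targets=[[-1, 0, -0.0114, 0, 0, 0, 0], [-1, 0, -0.0114, 0, 0, 0, 0], [-1, 0, -0.0114, 0, 0, 0, 0], [-1, 0, -0.0114, 0, 0, 0, 0], [-1, 0, -0.0114, 0, 0, 0, 0]])

```text
clock: 7.25
tool_pos: [0.5806, 0.012, 0.3]
ee_rot: [-1.862, 0.28, 2.223]
wrist_force: [0.0, 0.2, -0.6]
finger_gap: 0.0137
```

Emit:
drive_tool(targets=[[-1, 0.019, 0, -0.01, 0.028, 0.08, -0.005], [-1, 0.02, 0.001, -0.008, 0.028, 0.08, -0.005], [-1, 0.02, 0, -0.007, 0.028, 0.08, -0.005], [-1, 0.021, 0, -0.005, 0.027, 0.08, -0.005], [-1, 0.021, 0, -0.003, 0.028, 0.08, -0.005]])

```text
clock: 7.75
tool_pos: [0.5608, 0.117, 0.2847]
ee_rot: [-1.805, 0.15, 1.832]
wrist_force: [0.7, 0.0, -1.2]
finger_gap: 0.014
```

Emit:
drive_tool(targets=[[-1, 0.021, 0, -0.001, 0.028, 0.08, -0.005], [-1, 0.021, 0, 0, 0.028, 0.08, -0.005], [-1, 0.022, 0.001, 0.001, 0.028, 0.08, -0.005], [-1, 0.021, 0, 0.004, 0.028, 0.08, -0.005], [-1, 0.02, 0.001, 0.005, 0.028, 0.08, -0.005]])

```text
clock: 8.25
tool_pos: [0.5411, 0.2203, 0.2699]
ee_rot: [-1.703, 0.051, 1.442]
wrist_force: [0.5, -0.7, -1.6]
finger_gap: 0.0141
```

Emit:
drive_tool(targets=[[-1, 0.021, 0.001, 0.007, 0.028, 0.08, -0.005], [-1, 0.019, 0.001, 0.008, 0.027, 0.08, -0.005], [-1, 0.019, 0.002, 0.01, 0.028, 0.08, -0.005], [-1, 0.018, 0.002, 0.011, 0.028, 0.08, -0.005], [-1, 0.017, 0.002, 0.013, 0.028, 0.08, -0.005]])

```text
clock: 8.75
tool_pos: [0.5211, 0.3243, 0.2555]
ee_rot: [-1.572, -0.001, 1.044]
wrist_force: [0.7, 0.0, -2.1]
finger_gap: 0.0135
```

Emit:
drive_tool(targets=[[-1, 0, 0.032, 0, 0, 0, 0], [-1, 0, 0.032, 0, 0, 0, 0], [-1, 0, 0.032, 0, 0, 0, 0], [-1, 0, 0.032, 0, 0, 0, 0], [-1, 0, 0.022, 0, 0, 0, 0]])

```text
clock: 9.25
tool_pos: [0.5206, 0.3229, 0.1028]
ee_rot: [-1.571, 0.002, 1.047]
wrist_force: [-0.2, -0.6, -1.4]
finger_gap: 0.0139
```

Run:
```python
from plan import *
st()
t=snap("top","t3");s=snap("side","s3");print(t.shape)
cv2.imwrite("pics/c3.png",np.hstack([crop(t,75,125,160,150,2.5),crop(s,190,60,160,150,2.5)]))
M=np.array([.5215,.3234,0]);a=60
e=rows(M+[0,0,.0755+.006],vertTool(a),5,-1)
```

```text
t 9.25 p [0.5206 0.3229 0.1028] F [-0.2 -0.6 -1.4] T [-0.05 -0.08 -0.  ] gap 0.0139 q [ 0.46  0.28  1.4  -0.    1.47 -0.58]
(384, 512, 3)
dist mm 19.6 rot deg 0.4 per row 0.1
[[-1,0.0005,0.0039,-0.0003,-0.001,0.0,-0.001],[-1,0.0005,0.0038,-0.0003,0.0,0.0,-0.002],[-1,0.0005,0.0039,-0.0003,-0.001,0.0,-0.001],[-1,0.0005,0.0039,-0.0003,0.0,0.0,-0.001],[-1,0.0005,0.0039,-0.0003,-0.001,0.0,-0.001]]
```

View pics/c3.png

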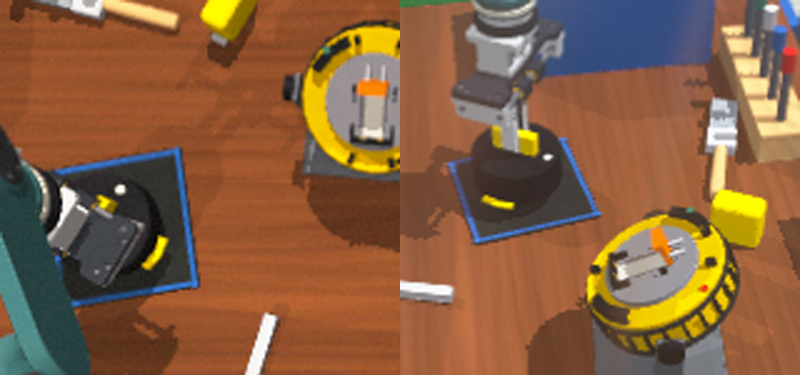

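Emit:
drive_tool(targets=[[-1, 0.001, 0.006, 0, 0, 0, -0.001], [-1, 0.001, 0.006, -0.0005, 0, 0, -0.002], [-1, 0.0005, 0.005, -0.0005, -0.001, 0, -0.001], [-1, 0, 0.003, 0, 0, 0, 0], [-1, 0, 0.002, 0, 0, 0, 0]])

```text
clock: 9.85
tool_pos: [0.5237, 0.3249, 0.0833]
ee_rot: [-1.574, -0.005, 1.047]
wrist_force: [0.1, 0.1, -1.0]
finger_gap: 0.0135
```

Emit:
drive_tool(targets=[[-1, 0, 0.001, 0, 0, 0, 0], [-1, 0, 0.001, 0, 0, 0, 0], [-1, 0, 0.001, 0, 0, 0, 0], [-1, 0, 0.001, 0, 0, 0, 0], [-1, 0, 0, 0, 0, 0, 0]])

```text
clock: 10.35
tool_pos: [0.5235, 0.3249, 0.079]
ee_rot: [-1.573, -0.004, 1.047]
wrist_force: [0.0, -0.5, -1.2]
finger_gap: 0.0135
```

Emit:
drive_tool(targets=[[-1, 0, 0.001, 0, 0, 0, 0], [-1, 0, 0.001, 0, 0, 0, 0], [-1, 0, 0.0008, 0, 0, 0, 0], [-1, 0, 0, 0, 0, 0, 0], [-1, 0, 0, 0, 0, 0, 0]])

```text
clock: 10.85
tool_pos: [0.5235, 0.3249, 0.0763]
ee_rot: [-1.573, -0.004, 1.047]
wrist_force: [-0.6, 0.1, -1.3]
finger_gap: 0.0136
```

Emit:
drive_tool(targets=[[-1, 0, 0.0006, 0, 0, 0, 0], [-1, 0, 0, 0, 0, 0, 0], [-1, 0, 0.0004, 0, 0, 0, 0], [-1, 0, 0, 0, 0, 0, 0], [-1, 0, 0, 0, 0, 0, 0]])

```text
clock: 11.35
tool_pos: [0.5237, 0.325, 0.0758]
ee_rot: [-1.574, -0.005, 1.047]
wrist_force: [-0.0, -0.0, 0.2]
finger_gap: 0.0136
```

Emit:
drive_tool(targets=[[-1, 0, 0.0004, 0, 0, 0, 0], [-1, 0, 0, 0, 0, 0, 0], [-0.5, 0, 0, 0, 0, 0, 0], [-0.3, 0, 0, 0, 0, 0, 0], [-0.3, 0, 0, 0, 0, 0, 0]])

```text
clock: 11.85
tool_pos: [0.5234, 0.3249, 0.0746]
ee_rot: [-1.573, -0.004, 1.047]
wrist_force: [0.3, -0.4, -0.3]
finger_gap: 0.0318
```

Emit:
drive_tool(targets=[[-0.3, 0, -0.01, 0, 0, 0, 0], [-0.3, 0, -0.03, 0, 0, 0, 0], [-0.3, 0, -0.045, 0, 0, 0, 0], [0, 0, -0.045, 0, 0, 0, 0], [0, 0, -0.02, 0, 0, 0, 0]])

```text
clock: 12.35
tool_pos: [0.5243, 0.3253, 0.2317]
ee_rot: [-1.579, -0.012, 1.047]
wrist_force: [-0.2, -1.6, 0.9]
finger_gap: 0.0449
```

Run:
```python
from plan import *
st();a=14
P=np.array([.568,-.345,.12]);
p,R=cur()
for o in(a+90,a-90):
    print(o,np.degrees(Ro.from_matrix(R.T@vertTool(o)).magnitude()))
e=rows(np.array([.46,-.03,.22]),vertTool(-20),15,0)
e=rows(P,vertTool(a-90),15,0,e)
```

```text
t 12.35 p [0.5243 0.3253 0.2317] F [-0.2 -1.6  0.9] T [-0.02 -0.11  0.  ] gap 0.0449 q [ 0.46  0.23  1.2   0.    1.7  -0.58]
104 44.00016726385746
-76 136.00875773100634
dist mm 361.3 rot deg 80.0 per row 5.3
[[0,-0.023,0.001,-0.008,0.0,0.093,0.001],[0,-0.021,0.0,-0.01,0.0,0.093,0.001],[0,-0.021,0.001,-0.012,0.0,0.093,0.001],[0,-0.02,0.0,-0.015,-0.001,0.093,0.001],[0,-0.018,0.001,-0.015,0.0,0.093,0.001]]
[[0,-0.017,0.001,-0.018,0.0,0.094,0.001],[0,-0.014,0.0,-0.019,0.0,0.093,0.001],[0,-0.014,0.001,-0.02,0.0,0.093,0.001],[0,-0.011,0.001,-0.021,0.0,0.093,0.001],[0,-0.009,0.001,-0.022,-0.001,0.093,0.001]]
[[0,-0.007,0.0,-0.023,0.0,0.093,0.002],[0,-0.005,0.001,-0.024,0.0,0.093,0.001],[0,-0.002,0.001,-0.024,0.0,0.093,0.001],[0,-0.001,0.001,-0.024,0.0,0.093,0.001],[0,0.002,0.0,-0.024,0.0,0.093,0.001]]
dist mm 347.9 rot deg 56.0 per row 3.7
[[0,0.014,0.007,-0.017,0.0,0.065,0.0],[0,0.015,0.006,-0.017,0.0,0.065,0.0],[0,0.016,0.007,-0.015,0.0,0.066,0.0],[0,0.017,0.007,-0.014,0.0,0.065,0.0],[0,0.018,0.006,-0.013,0.0,0.065,0.0]]
[[0,0.019,0.007,-0.012,0.0,0.065,0.0],[0,0.019,0.007,-0.011,0.0,0.065,0.0],[0,0.02,0.007,-0.009,0.0,0.065,0.0],[0,0.021,0.006,-0.008,0.0,0.066,0.0],[0,0.021,0.007,-0.007,0.0,0.065,0.0]]
[[0,0.022,0.007,-0.005,0.0,0.065,0.0],[0,0.022,0.006,-0.004,0.0,0.065,0.0],[0,0.022,0.007,-0.002,0.0,0.065,0.0],[0,0.022,0.007,-0.001,0.0,0.066,0.0],[0,0.022,0.006,0.0,0.0,0.065,0.0]]
```

Emit:
drive_tool(targets=[[0.2, -0.023, 0.001, -0.008, 0, 0.093, 0.001], [0.2, -0.021, 0, -0.01, 0, 0.093, 0.001], [0.2, -0.021, 0.001, -0.012, 0, 0.093, 0.001], [0.2, -0.02, 0, -0.015, -0.001, 0.093, 0.001], [0.2, -0.018, 0.001, -0.015, 0, 0.093, 0.001]])

```text
clock: 12.85
tool_pos: [0.501, 0.2054, 0.2227]
ee_rot: [-1.574, -0.002, 0.578]
wrist_force: [-0.1, -0.7, 1.1]
finger_gap: 0.0562
```

Emit:
drive_tool(targets=[[0.2, -0.017, 0.001, -0.018, 0, 0.094, 0.001], [0.2, -0.014, 0, -0.019, 0, 0.093, 0.001], [0.2, -0.014, 0.001, -0.02, 0, 0.093, 0.001], [0.2, -0.011, 0.001, -0.021, 0, 0.093, 0.001], [0.2, -0.009, 0.001, -0.022, -0.001, 0.093, 0.001]])

```text
clock: 13.35
tool_pos: [0.4795, 0.0871, 0.2189]
ee_rot: [-1.575, 0.002, 0.113]
wrist_force: [0.2, -0.7, -0.7]
finger_gap: 0.0566
```

Emit:
drive_tool(targets=[[0.2, -0.007, 0, -0.023, 0, 0.093, 0.002], [0.2, -0.005, 0.001, -0.024, 0, 0.093, 0.001], [0.2, -0.002, 0.001, -0.024, 0, 0.093, 0.001], [0.2, -0.001, 0.001, -0.024, 0, 0.093, 0.001], [0.2, 0.002, 0, -0.024, 0, 0.093, 0.001]])

```text
clock: 13.85
tool_pos: [0.4579, -0.0317, 0.2165]
ee_rot: [-1.577, 0.006, -0.353]
wrist_force: [0.0, -0.1, 0.5]
finger_gap: 0.0563
```

Emit:
drive_tool(targets=[[0.3, 0.014, 0.007, -0.017, 0, 0.065, 0], [0.3, 0.015, 0.006, -0.017, 0, 0.065, 0], [0.3, 0.016, 0.007, -0.015, 0, 0.066, 0], [0.3, 0.017, 0.007, -0.014, 0, 0.065, 0], [0.3, 0.018, 0.006, -0.013, 0, 0.065, 0]])

```text
clock: 14.35
tool_pos: [0.4944, -0.1366, 0.1833]
ee_rot: [-1.579, 0.003, -0.677]
wrist_force: [0.1, -0.1, -0.2]
finger_gap: 0.0608
```

Emit:
drive_tool(targets=[[0.3, 0.019, 0.007, -0.012, 0, 0.065, 0], [0.3, 0.019, 0.007, -0.011, 0, 0.065, 0], [0.3, 0.02, 0.007, -0.009, 0, 0.065, 0], [0.3, 0.021, 0.006, -0.008, 0, 0.066, 0], [0.3, 0.021, 0.007, -0.007, 0, 0.065, 0]])

```text
clock: 14.85
tool_pos: [0.5299, -0.242, 0.1496]
ee_rot: [-1.579, 0.0, -1.003]
wrist_force: [-0.4, -0.3, -0.6]
finger_gap: 0.0613
```

Emit:
drive_tool(targets=[[0.3, 0.022, 0.007, -0.005, 0, 0.065, 0], [0.3, 0.022, 0.006, -0.004, 0, 0.065, 0], [0.3, 0.022, 0.007, -0.002, 0, 0.065, 0], [0.3, 0.022, 0.007, -0.001, 0, 0.066, 0], [0.3, 0.022, 0.006, 0, 0, 0.065, 0]])

```text
clock: 15.35
tool_pos: [0.5657, -0.347, 0.1164]
ee_rot: [-1.58, -0.002, -1.329]
wrist_force: [-0.1, 0.2, -0.9]
finger_gap: 0.0616
```

Run:
```python
from plan import *
st()
t=snap("top","t4");s=snap("side","s4")
r=lambda *a: cv2.resize(crop(*a),(400,300))
cv2.imwrite("pics/c4.png",np.vstack([np.hstack([r(t,175,120,100,75,1),r(s,245,135,90,68,1)]),np.hstack([r(t,290,160,100,75,1),r(s,225,235,120,90,1)])]))
P=np.array([.568,-.345,.066]);e=rows(P,vertTool(-76),5,.3)
P[2]=.036;rows(P,vertTool(-76),5,.3,e)
```

```text
t 15.35 p [ 0.5657 -0.347   0.1164] F [-0.1  0.2 -0.9] T [ 0.01 -0.03  0.05] gap 0.0616 q [-0.63  0.38  1.23 -0.01  1.53  0.7 ]
dist mm 49.2 rot deg 0.6 per row 0.1
[[0.3,-0.0005,0.0098,0.0008,0.002,-0.001,0.0],[0.3,-0.0005,0.0098,0.0008,0.002,0.0,0.001],[0.3,-0.0005,0.0098,0.0008,0.002,-0.001,0.0],[0.3,-0.0004,0.0098,0.0008,0.002,0.0,0.0],[0.3,-0.0005,0.0098,0.0007,0.002,-0.001,0.0]]
dist mm 30.0 rot deg 0.0 per row 0.0
[[0.3,0.0,0.006,0.0,0.0,0.0,0.0],[0.3,0.0,0.006,0.0,0.0,0.0,0.0],[0.3,0.0,0.006,0.0,0.0,0.0,0.0],[0.3,0.0,0.006,0.0,0.0,0.0,0.0],[0.3,0.0,0.006,0.0001,0.0,0.0,0.0]]
```

View pics/c4.png

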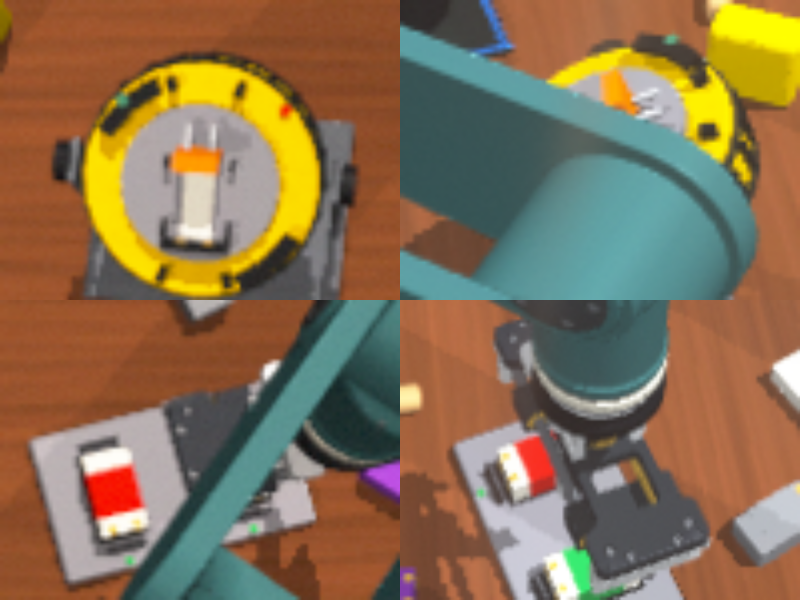

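Emit:
drive_tool(targets=[[0.3, -0.001, 0.0098, 0.001, 0.002, -0.001, 0], [0.3, -0.001, 0.0098, 0.001, 0.002, 0, 0.001], [0.3, -0.0005, 0.0098, 0.001, 0.002, -0.001, 0], [0.3, 0, 0.0098, 0.0005, 0.002, 0, 0], [0.3, 0, 0.0098, 0.0005, 0.002, -0.001, 0]])

```text
clock: 15.95
tool_pos: [0.5682, -0.3421, 0.0661]
ee_rot: [-1.57, -0.0, -1.323]
wrist_force: [-0.2, -0.1, -0.0]
finger_gap: 0.061
```

Emit:
drive_tool(targets=[[0.3, 0, 0.008, 0, 0, 0, 0], [0.3, 0, 0.007, 0, 0, 0, 0], [0.3, 0, 0.006, 0, 0, 0, 0], [0.3, 0, 0.003, 0, 0, 0, 0], [0.3, 0, 0, 0, 0, 0, 0]])

```text
clock: 16.45
tool_pos: [0.5681, -0.3427, 0.0425]
ee_rot: [-1.571, -0.0, -1.324]
wrist_force: [-0.8, -0.2, 0.2]
finger_gap: 0.0612
```

Run:
```python
from plan import *
st()
P=np.array([.568,-.345,.036]);e=rows(P,vertTool(-76),5,.3)
```

```text
t 16.45 p [ 0.5681 -0.3427  0.0425] F [-0.8 -0.2  0.2] T [-0.01 -0.02 -0.01] gap 0.0612 q [-0.63  0.43  1.32  0.    1.39  0.7 ]
dist mm 6.9 rot deg 0.2 per row 0.0
[[0.3,0.0004,0.0013,-0.0001,0.0,0.001,0.0],[0.3,0.0005,0.0013,-0.0002,0.0,0.0,0.0],[0.3,0.0004,0.0013,-0.0001,0.0,0.001,0.0],[0.3,0.0005,0.0013,-0.0002,0.0,0.0,0.0],[0.3,0.0004,0.0013,-0.0001,0.0,0.001,0.0]]
```

Emit:
drive_tool(targets=[[0.1, 0.001, 0.002, 0, 0, 0.001, 0], [0.1, 0.001, 0.002, 0, 0, 0.001, 0], [0.1, 0, 0.0015, 0, 0, 0.001, 0], [-0.1, 0, 0.001, 0, 0, 0, 0], [-0.1, 0, 0, 0, 0, 0, 0]], grip_force=6)

```text
clock: 16.95
tool_pos: [0.5688, -0.3447, 0.0364]
ee_rot: [-1.57, -0.001, -1.327]
wrist_force: [0.2, 0.3, -0.1]
finger_gap: 0.0427
```

Emit:
drive_tool(targets=[[-0.6, 0, 0, 0, 0, 0, 0], [-0.6, 0, 0, 0, 0, 0, 0], [-0.6, 0, 0, 0, 0, 0, 0], [-0.6, 0, 0, 0, 0, 0, 0], [-0.6, 0, 0, 0, 0, 0, 0]], grip_force=6)

```text
clock: 17.45
tool_pos: [0.5689, -0.3446, 0.0366]
ee_rot: [-1.57, -0.001, -1.327]
wrist_force: [-0.2, 0.7, 0.9]
finger_gap: 0.0342
```

Emit:
drive_tool(targets=[[-1, 0, 0, 0, 0, 0, 0], [-1, 0, 0, 0, 0, 0, 0], [-1, 0, 0, 0, 0, 0, 0], [-1, 0, 0, 0, 0, 0, 0], [-1, 0, 0, 0, 0, 0, 0]], grip_force=30)

```text
clock: 17.95
tool_pos: [0.5689, -0.3446, 0.0366]
ee_rot: [-1.57, -0.001, -1.327]
wrist_force: [-0.5, 1.3, 0.7]
finger_gap: 0.0339
```

Emit:
drive_tool(targets=[[-1, 0, -0.002, 0, 0, 0, 0], [-1, 0, -0.005, 0, 0, 0, 0], [-1, 0, -0.01, 0, 0, 0, 0], [-1, 0, -0.02, 0, 0, 0, 0], [-1, 0, -0.03, 0, 0, 0, 0]])

```text
clock: 18.45
tool_pos: [0.5678, -0.344, 0.1026]
ee_rot: [-1.573, 0.002, -1.327]
wrist_force: [1.0, -0.5, -1.9]
finger_gap: 0.0338
```

Run:
```python
from plan import *
st();t=cv2.imread("pics/t4.png")
# gate / bay check in top view: orange mask vs expected
x,y,w,h=175,120,100,75
m=cv2.inRange(cv2.cvtColor(t,cv2.COLOR_BGR2HSV),(5,130,90),(18,255,255))[y:y+h,x:x+w]
n,l,s_,c=cv2.connectedComponentsWithStats(m)
for i in range(1,n):
    if s_[i,4]>15: print("orange",s_[i],c[i]+[x,y])
print("exp lip tip corners", proj("top",[deck([.014,s*.014,.04]) for s in(1,-1)]).round(1).tolist(),"plate top back~", proj("top",[deck([.022,s*.014,.04]) for s in(1,-1)]).round(1).tolist())
print("wall", proj("top",[deck([-.037,s*.02,.02]) for s in(1,-1)]).round(1).tolist())
sd=snap("side","s5");cv2.imwrite("pics/s5c.png",crop(sd,215,170,130,130,4))
```

```text
t 18.45 p [ 0.5678 -0.344   0.1026] F [ 1.  -0.5 -1.9] T [-0.03 -0.07  0.03] gap 0.0338 q [-0.63  0.39  1.25  0.    1.5   0.7 ]
orange [   0    0  100   75 3778] [221.79698253 148.08920064]
orange [42 36 14  8 70] [223.5        159.54285714]
exp lip tip corners [[217.3, 162.7], [228.4, 163.6]] plate top back~ [[217.5, 159.5], [228.6, 160.5]]
wall [[215.0, 180.5], [230.3, 181.8]]
```

View pics/s5c.png

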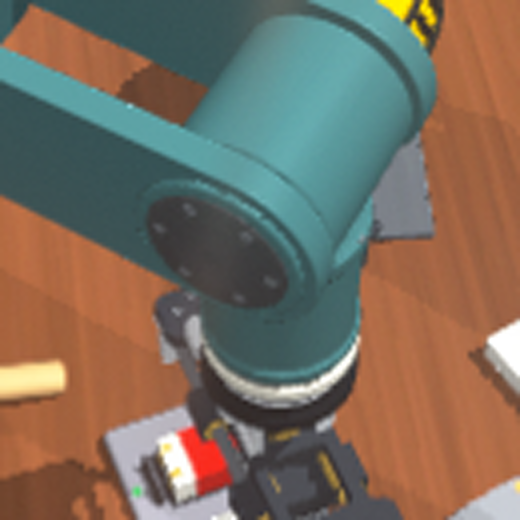

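Run:
```python
from plan import *
e=rows(np.array([.55,-.25,.26]),vertTool(-80),5,-1)
e=rows(deck([-.03,0,.0946]),deckTool(-90),10,-1,e)
```

```text
dist mm 178.6 rot deg 4.0 per row 0.8
[[-1,-0.0195,-0.03,0.0008,-0.001,0.014,0.002],[-1,-0.0195,-0.0299,0.0005,-0.002,0.014,0.001],[-1,-0.0196,-0.0299,0.0001,-0.001,0.014,0.002],[-1,-0.0196,-0.0298,-0.0001,-0.001,0.014,0.001],[-1,-0.0196,-0.0299,-0.0005,-0.002,0.014,0.002]]
dist mm 265.4 rot deg 27.5 per row 2.7
[[-1,-0.025,0.003,0.007,0.04,0.026,-0.005],[-1,-0.026,0.003,0.007,0.04,0.026,-0.006],[-1,-0.026,0.003,0.005,0.04,0.026,-0.005],[-1,-0.026,0.004,0.005,0.04,0.026,-0.005],[-1,-0.026,0.003,0.004,0.04,0.026,-0.006]]
[[-1,-0.026,0.003,0.004,0.04,0.026,-0.005],[-1,-0.026,0.004,0.002,0.039,0.026,-0.005],[-1,-0.026,0.003,0.002,0.04,0.026,-0.006],[-1,-0.026,0.003,0.001,0.04,0.026,-0.005],[-1,-0.027,0.003,0.0,0.04,0.025,-0.005]]
```

Emit:
drive_tool(targets=[[-1, -0.0195, -0.03, 0.001, -0.001, 0.014, 0.002], [-1, -0.0195, -0.03, 0.0005, -0.002, 0.014, 0.001], [-1, -0.0195, -0.03, 0, -0.001, 0.014, 0.002], [-1, -0.0195, -0.03, 0, -0.001, 0.014, 0.001], [-1, -0.0195, -0.03, -0.0005, -0.002, 0.014, 0.002]])

```text
clock: 19.0
tool_pos: [0.549, -0.2488, 0.2554]
ee_rot: [-1.576, 0.006, -1.397]
wrist_force: [0.3, 0.5, -1.0]
finger_gap: 0.0337
```

Emit:
drive_tool(targets=[[-1, -0.025, 0.003, 0.007, 0.04, 0.026, -0.005], [-1, -0.026, 0.003, 0.007, 0.04, 0.026, -0.006], [-1, -0.026, 0.003, 0.005, 0.04, 0.026, -0.005], [-1, -0.026, 0.004, 0.005, 0.04, 0.026, -0.005], [-1, -0.026, 0.003, 0.004, 0.04, 0.026, -0.006]])

```text
clock: 19.5
tool_pos: [0.5625, -0.1169, 0.2398]
ee_rot: [-1.374, -0.008, -1.53]
wrist_force: [-0.3, -1.0, -1.7]
finger_gap: 0.0339
```

Emit:
drive_tool(targets=[[-1, -0.026, 0.003, 0.004, 0.04, 0.026, -0.005], [-1, -0.026, 0.004, 0.002, 0.039, 0.026, -0.005], [-1, -0.026, 0.003, 0.002, 0.04, 0.026, -0.006], [-1, -0.026, 0.003, 0.001, 0.04, 0.026, -0.005], [-1, -0.027, 0.003, 0, 0.04, 0.025, -0.005]])

```text
clock: 20.0
tool_pos: [0.5769, 0.0139, 0.2261]
ee_rot: [-1.175, 0.005, -1.661]
wrist_force: [0.3, 0.4, -0.9]
finger_gap: 0.0338
```

Run:
```python
from plan import *
st();p,R=cur();print("tool in deck mm",(deckR().T@(p-deck([0,0,0]))*1e3).round(1));print((deckR().T@R).round(3))
t=snap("top","t6");s=snap("side","s6")
cv2.imwrite("pics/c6.png",np.hstack([crop(t,180,110,80,100,5),crop(s,240,85,80,100,5)]))
q=[p+R@np.array(v) for v in([.017,.0026+.0,.03],[0,0,0],[-.017,.0246,-.03],[.017,.0246,-.03],[.017,.0246,.03],[.017,.0026,-.03],[-.017,.0026,-.03],[-.017,.0026,.03])]
print(proj("top",q).round(1).tolist());print(proj("side",q).round(1).tolist())
for n,im in(("top",t),("side",s)):
    m=cv2.inRange(cv2.cvtColor(im,cv2.COLOR_BGR2HSV),(50,100,50),(80,255,255));m[:80]=0;m[220:]=0;m[:,:180]=0;m[:,330:]=0
    k,l,ss,c=cv2.connectedComponentsWithStats(m)
    for i in range(1,k):
        if ss[i,4]>15: print(n,"green",ss[i],c[i])
```

```text
t 20.0 p [0.5769 0.0139 0.2261] F [ 0.3  0.4 -0.9] T [0.03 0.26 0.05] gap 0.0338 q [-0.07 -0.13  1.64 -0.    1.24  1.59]
tool in deck mm [-32.6   1.6  91. ]
[[-0.003 -0.005  1.   ]
 [-1.     0.004 -0.003]
 [-0.004 -1.    -0.005]]
[[226.4, 174.2], [218.4, 186.0], [212.2, 194.7], [225.8, 196.0], [227.4, 172.4], [224.8, 198.3], [210.9, 197.0], [212.3, 172.9]]
[[277.6, 149.2], [265.8, 147.6], [258.8, 153.0], [259.2, 162.3], [281.0, 155.0], [255.6, 156.8], [255.3, 147.4], [276.9, 139.9]]
top green [212 179  12   5  39] [217.74358974 181.1025641 ]
top green [212 186  11   3  18] [216.88888889 187.05555556]
side green [266 142   8  15  48] [269.04166667 147.39583333]
```

View pics/c6.png

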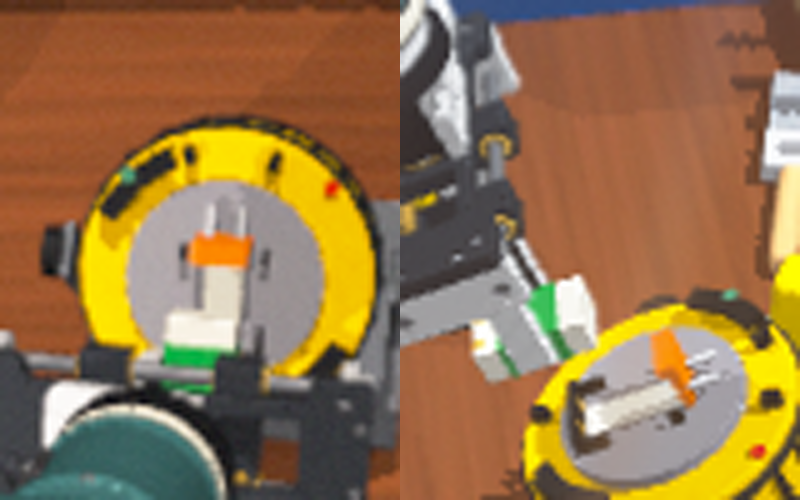

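Run:
```python
from plan import *
print("ribs mid pred",proj("top",[deck([.0145,0,.016]),deck([.0145,.0205,.016]),deck([.0145,-.0205,.016]),deck([.017,0,.04]),deck([-.037,0,.02])]).round(1).tolist())
p,R=cur();e=rows(deck([-.026,0,.048]),deckTool(-90),5,-1)
rows(deck([-.0015,0,.048]),deckTool(-90),10,-1,e)
```

```text
ribs mid pred [[224.0, 161.3], [216.1, 160.6], [232.0, 162.0], [222.9, 162.0], [222.6, 181.2]]
dist mm 43.5 rot deg 0.7 per row 0.1
[[-1,0.0008,0.0085,0.0017,0.002,0.0,-0.001],[-1,0.0008,0.0085,0.0017,0.001,0.001,-0.002],[-1,0.0008,0.0085,0.0017,0.002,0.0,-0.001],[-1,0.0008,0.0085,0.0017,0.002,0.001,-0.002],[-1,0.0008,0.0085,0.0017,0.002,0.0,-0.001]]
dist mm 24.5 rot deg 0.0 per row 0.0
[[-1,0.0,0.0,0.002,0.0,0.0,0.0],[-1,0.0,0.0,0.003,0.0,0.0,0.0],[-1,0.0,0.0,0.002,0.0,0.0,0.0],[-1,0.0,0.0,0.003,0.0,0.0,0.0],[-1,0.0,0.0,0.002,0.0,0.0,0.0]]
[[-1,0.0,0.0,0.003,0.0,0.0,0.0],[-1,0.0,0.0,0.002,0.0,0.0,0.0],[-1,0.0,0.0,0.003,0.0,0.0,0.0],[-1,0.0,0.0,0.002,0.0,0.0,0.0],[-1,0.0,0.0,0.002,0.0,0.0,0.0]]
```

Emit:
drive_tool(targets=[[-1, 0.001, 0.0085, 0.0017, 0.002, 0, -0.001], [-1, 0.001, 0.0085, 0.0017, 0.001, 0.001, -0.002], [-1, 0.001, 0.0085, 0.0017, 0.002, 0, -0.001], [-1, 0.0005, 0.0085, 0.0015, 0.002, 0.001, -0.002], [-1, 0.0005, 0.0085, 0.001, 0.002, 0, -0.001]])

```text
clock: 20.6
tool_pos: [0.6004, 0.0062, 0.1881]
ee_rot: [-1.169, -0.001, -1.665]
wrist_force: [0.2, 0.1, -1.5]
finger_gap: 0.0335
```

Run:
```python
from plan import *
st();p,R=cur();print("tool in deck mm",(deckR().T@(p-deck([0,0,0]))*1e3).round(1));print((deckR().T@R).round(3))
e=rows(deck([-.026,-.0007,.048]),deckTool(-90),5,-1)
```

```text
t 20.6 p [0.6004 0.0062 0.1881] F [ 0.2  0.1 -1.5] T [0.09 0.35 0.08] gap 0.0335 q [-0.08 -0.06  1.65 -0.01  1.15  1.59]
tool in deck mm [-25.2  -4.   46.7]
[[-0.004  0.     1.   ]
 [-1.    -0.003 -0.004]
 [ 0.003 -1.     0.   ]]
dist mm 3.7 rot deg 0.3 per row 0.1
[[-1,-0.0007,-0.0003,-0.0002,0.0,-0.001,0.001],[-1,-0.0006,-0.0002,-0.0001,0.0,-0.001,0.0],[-1,-0.0007,-0.0003,-0.0002,0.0,-0.001,0.001],[-1,-0.0007,-0.0003,-0.0002,0.0,-0.001,0.001],[-1,-0.0006,-0.0002,-0.0001,0.0,0.0,0.0]]
```

Emit:
drive_tool(targets=[[-1, -0.001, -0.0005, 0, 0, 0, 0], [-1, -0.001, -0.0005, 0, 0, 0, 0], [-1, -0.001, -0.0003, 0, 0, 0, 0], [-1, 0, 0, 0, 0, 0, 0], [-1, 0, 0, 0, 0, 0, 0]], grip_force=40)

```text
clock: 21.1
tool_pos: [0.5998, 0.0102, 0.1912]
ee_rot: [-1.167, -0.001, -1.664]
wrist_force: [0.7, -0.2, -1.3]
finger_gap: 0.0336
```

```bash
cat > d.py <<'E'
from plan import *
st();p,R=cur();print("tool in deck mm",(deckR().T@(p-deck([0,0,0]))*1e3).round(1),"F deck",(deckR().T@read_state()['wrist_force']).round(1));print((deckR().T@R).round(3).tolist())
E
python3 d.py
```

```text
t 21.1 p [0.5998 0.0102 0.1912] F [ 0.7 -0.2 -1.3] T [ 0.05  0.27 -0.  ] gap 0.0336 q [-0.07 -0.07  1.65 -0.01  1.15  1.59]
tool in deck mm [-24.8  -0.   49.8] F deck [ 0.2 -0.2 -1.5]
[[-0.003, 0.002, 1.0], [-1.0, -0.002, -0.003], [0.002, -1.0, 0.002]]
```

Emit:
drive_tool(targets=[[-1, 0.0003, 0.0007, 0.003, 0, 0, 0], [-1, 0.0002, 0.0007, 0.003, 0, 0, 0], [-1, 0, 0, 0.003, 0, 0, 0], [-1, 0, 0, 0.003, 0, 0, 0], [-1, 0, 0, 0, 0, 0, 0]])

```text
clock: 21.6
tool_pos: [0.6107, 0.0085, 0.1933]
ee_rot: [-1.171, -0.001, -1.664]
wrist_force: [-3.1, 0.0, -0.6]
finger_gap: 0.0336
```

```bash
python3 d.py
```

```text
t 21.6 p [0.6107 0.0085 0.1933] F [-3.1  0.  -0.6] T [0.02 0.79 0.02] gap 0.0336 q [-0.07 -0.04  1.62 -0.01  1.16  1.59]
tool in deck mm [-13.9  -0.7  47.5] F deck [-3.1 -0.2  0.7]
[[-0.003, -0.002, 1.0], [-1.0, -0.003, -0.003], [0.003, -1.0, -0.002]]
```

Emit:
drive_tool(targets=[[-1, 0, 0, 0.003, 0, 0, 0], [-1, 0, 0, 0.003, 0, 0, 0], [-1, 0, 0, 0.003, 0, 0, 0], [-1, 0, 0, 0.002, 0, 0, 0], [-1, 0, 0, 0, 0, 0, 0]])

```text
clock: 22.1
tool_pos: [0.6197, 0.0078, 0.1966]
ee_rot: [-1.174, -0.001, -1.664]
wrist_force: [-7.4, 1.5, -1.6]
finger_gap: 0.0334
```

```bash
cat > o.py <<'E'
import sys
from plan import *
exec(open('d.py').read())
n=sys.argv[1]
t=snap("top","t"+n);s=snap("side","s"+n)
cv2.imwrite(f"pics/c{n}.png",np.hstack([crop(t,180,110,80,100,5),crop(s,240,105,80,100,5)]))
for nm in("t","s"):
  for f in("6",n):
    im=cv2.imread(f"pics/{nm}{f}.png");x,y,w,h=(205,145,35,30) if nm=="t" else (285,145,25,30)
    m=cv2.inRange(cv2.cvtColor(im,cv2.COLOR_BGR2HSV),(6,170,110),(16,255,255))[y:y+h,x:x+w]
    k,l,ss,c=cv2.connectedComponentsWithStats(m)
    if k>1:
        i=1+ss[1:,4].argmax();print(nm,f,"orange",ss[i,4],ss[i,:4]+[x,y,0,0],(c[i]+[x,y]).round(1))
E
python3 o.py 7
python3 - <<'E'
from plan import *
for g in(0,.012): print(proj("top",deck([.0165+g,0,.04])),proj("side",deck([.0165+g,0,.04])))
E
```

```text
t 22.1 p [0.6197 0.0078 0.1966] F [-7.4  1.5 -1.6] T [0.15 1.5  0.11] gap 0.0334 q [-0.07 -0.02  1.59 -0.01  1.17  1.59]
tool in deck mm [-4.3 -0.7 47. ] F deck [-7.5  0.8  1.4]
[[-0.003, -0.005, 1.0], [-1.0, -0.002, -0.003], [0.003, -1.0, -0.005]]
t 6 orange 60 [218 157  12   6] [224.  159.6]
t 7 orange 57 [219 153  12   6] [224.1 155.5]
s 6 orange 33 [290 151   9  15] [294.1 159.3]
s 7 orange 25 [295 157   8   8] [298.9 160.1]
[[222.91888707 162.18091923]] [[291.48043823 155.02857842]]
[[223.20537295 157.45015211]] [[295.85201056 153.54026888]]
```

View pics/c7.png

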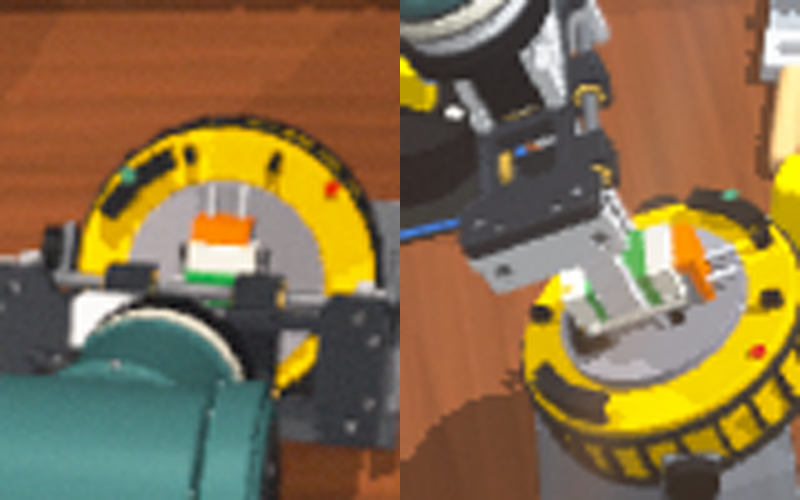

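Emit:
drive_tool(targets=[[-1, 0, 0, 0.001, 0, 0, 0], [-1, 0, 0, 0.001, 0, 0, 0], [-1, 0, 0, 0, -0.002, 0, 0], [-1, 0, 0, 0, -0.002, 0, 0], [-1, 0, 0, 0, 0, 0, 0]])

```text
clock: 22.7
tool_pos: [0.6211, 0.0077, 0.1971]
ee_rot: [-1.179, -0.001, -1.664]
wrist_force: [-7.9, 1.4, -1.3]
finger_gap: 0.0335
```

```bash
python3 d.py
```

```text
t 22.7 p [0.6211 0.0077 0.1971] F [-7.9  1.4 -1.3] T [0.19 1.56 0.08] gap 0.0335 q [-0.07 -0.01  1.59 -0.01  1.18  1.59]
tool in deck mm [-2.9 -0.7 46.9] F deck [-7.9  0.7  2. ]
[[-0.003, -0.01, 1.0], [-1.0, -0.002, -0.003], [0.003, -1.0, -0.01]]
```

Emit:
drive_tool(targets=[[-1, 0, 0, 0.0005, 0.004, 0, 0], [-1, 0, 0.002, 0, 0.004, 0, 0], [-1, 0, 0.002, 0, 0.002, 0, 0], [-1, 0, 0.002, 0, 0, 0, 0], [-1, 0, 0.002, 0, 0, 0, 0]])

```text
clock: 23.2
tool_pos: [0.6245, 0.0075, 0.1897]
ee_rot: [-1.169, -0.001, -1.664]
wrist_force: [-8.6, 1.3, -1.2]
finger_gap: 0.0338
```

```bash
python3 d.py
```

```text
t 23.2 p [0.6245 0.0075 0.1897] F [-8.6  1.3 -1.2] T [0.13 1.63 0.09] gap 0.0338 q [-0.07 -0.01  1.6  -0.01  1.15  1.59]
tool in deck mm [-2.5 -0.6 38.7] F deck [-8.5  0.6  2.3]
[[-0.003, 0.0, 1.0], [-1.0, -0.002, -0.003], [0.002, -1.0, 0.0]]
```

Emit:
drive_tool(targets=[[-1, 0, 0.0015, 0, 0, 0, 0], [-1, 0, 0.0015, 0, 0, 0, 0], [-1, 0, 0.001, 0, 0, 0, 0], [-1, 0, 0.0005, 0, 0, 0, 0], [-1, 0, 0, 0, 0, 0, 0]])

```text
clock: 23.7
tool_pos: [0.627, 0.0071, 0.1861]
ee_rot: [-1.167, -0.001, -1.664]
wrist_force: [-6.4, 0.2, -2.3]
finger_gap: 0.0338
```

```bash
python3 d.py
```

```text
t 23.7 p [0.627  0.0071 0.1861] F [-6.4  0.2 -2.3] T [0.18 1.39 0.08] gap 0.0338 q [-0.07 -0.    1.6  -0.01  1.14  1.59]
tool in deck mm [-1.7 -0.7 34.5] F deck [-6.8 -0.4  0.4]
[[-0.003, 0.002, 1.0], [-1.0, -0.003, -0.003], [0.003, -1.0, 0.002]]
```

Emit:
drive_tool(targets=[[-1, 0, 0.0008, 0, 0, 0, 0], [-1, 0, 0.0005, 0, 0, 0, 0], [-1, 0, 0.0005, 0, 0, 0, 0], [-1, 0, 0, 0, 0, 0, 0], [-1, 0, 0, 0, 0, 0, 0]])

```text
clock: 24.2
tool_pos: [0.6277, 0.0069, 0.1845]
ee_rot: [-1.167, -0.001, -1.664]
wrist_force: [-6.2, 0.2, -2.0]
finger_gap: 0.0335
```

```bash
python3 d.py
```

```text
t 24.2 p [0.6277 0.0069 0.1845] F [-6.2  0.2 -2. ] T [0.08 1.4  0.07] gap 0.0335 q [-0.07 -0.    1.6  -0.01  1.14  1.59]
tool in deck mm [-1.6 -0.8 32.7] F deck [-6.5 -0.3  0.6]
[[-0.003, 0.002, 1.0], [-1.0, -0.003, -0.003], [0.003, -1.0, 0.002]]
```

Emit:
drive_tool(targets=[[-1, 0, 0.0005, 0, 0, 0, 0], [-1, 0, 0.0005, -0.001, 0, 0, 0], [-1, 0, 0, -0.001, 0, 0, 0], [-1, 0, 0, -0.001, 0, 0, 0], [-1, 0, 0, 0, 0, 0, 0]])

```text
clock: 24.7
tool_pos: [0.6263, 0.0071, 0.1836]
ee_rot: [-1.164, -0.001, -1.664]
wrist_force: [-5.1, 0.4, -0.9]
finger_gap: 0.0336
```

```bash
python3 d.py
```

```text
t 24.7 p [0.6263 0.0071 0.1836] F [-5.1  0.4 -0.9] T [0.11 1.3  0.02] gap 0.0336 q [-0.07 -0.01  1.61 -0.01  1.13  1.59]
tool in deck mm [-3.3 -0.8 32.5] F deck [-5.1 -0.1  1.1]
[[-0.003, 0.005, 1.0], [-1.0, -0.003, -0.003], [0.003, -1.0, 0.005]]
```

Emit:
drive_tool(targets=[[-1, 0, 0.0003, -0.001, -0.003, 0, 0], [-1, 0, 0, -0.001, 0, 0, 0], [-1, 0, 0, -0.0007, 0, 0, 0], [-1, 0, 0, 0, 0, 0, 0], [-1, 0, 0, 0, 0, 0, 0]])

```text
clock: 25.2
tool_pos: [0.6246, 0.0072, 0.1829]
ee_rot: [-1.165, -0.001, -1.664]
wrist_force: [-4.2, 0.2, 0.7]
finger_gap: 0.0337
```

```bash
python3 o.py 8
```

```text
t 25.2 p [0.6246 0.0072 0.1829] F [-4.2  0.2  0.7] T [0.05 1.01 0.04] gap 0.0337 q [-0.07 -0.01  1.61 -0.01  1.13  1.59]
tool in deck mm [-5.1 -0.8 32.5] F deck [-3.6 -0.2  2.3]
[[-0.003, 0.004, 1.0], [-1.0, -0.003, -0.003], [0.003, -1.0, 0.004]]
t 6 orange 60 [218 157  12   6] [224.  159.6]
t 8 orange 58 [218 155  12   6] [223.6 157.5]
s 6 orange 33 [290 151   9  15] [294.1 159.3]
s 8 orange 25 [293 156   8  10] [296.8 160.5]
```

View pics/c8.png

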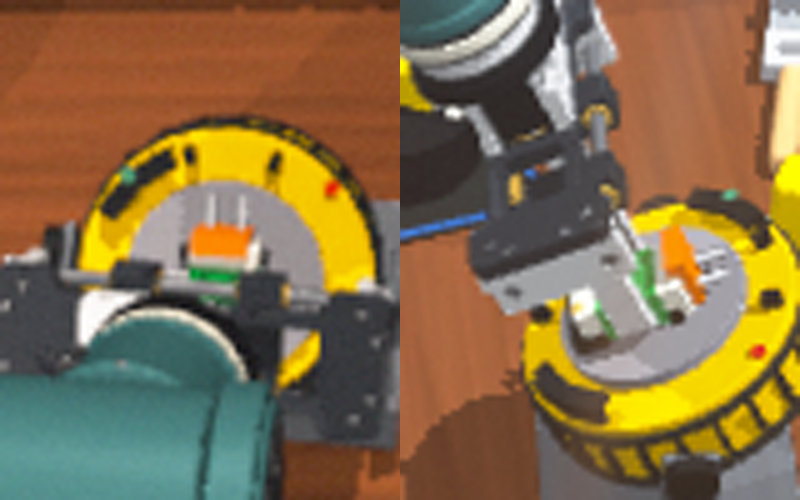

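Emit:
drive_tool(targets=[[-1, 0, 0.0002, -0.0008, -0.003, 0, 0], [-1, 0, 0, -0.0005, 0, 0, 0], [-1, 0, 0, 0, 0, 0, 0], [-1, 0, 0, 0, 0, 0, 0], [-1, 0, 0, 0, 0, 0, 0]], grip_force=10)

```text
clock: 25.8
tool_pos: [0.6239, 0.0073, 0.1825]
ee_rot: [-1.167, -0.001, -1.664]
wrist_force: [-3.0, -0.8, 1.3]
finger_gap: 0.0339
```

```bash
python3 d.py
```

```text
t 25.8 p [0.6239 0.0073 0.1825] F [-3.  -0.8  1.3] T [-0.01  0.44 -0.03] gap 0.0339 q [-0.07 -0.01  1.61 -0.01  1.13  1.59]
tool in deck mm [-5.9 -0.8 32.4] F deck [-2.2 -1.   2.4]
[[-0.003, 0.003, 1.0], [-1.0, -0.003, -0.003], [0.003, -1.0, 0.003]]
```

Emit:
drive_tool(targets=[[-0.2, 0, 0, 0, 0, 0, 0], [-0.1, 0, 0, 0, 0, 0, 0], [0, 0, 0, 0, 0, 0, 0], [0, 0, 0, 0, 0, 0, 0], [0, 0, 0, 0, 0, 0, 0]])

```text
clock: 26.3
tool_pos: [0.6235, 0.0074, 0.1819]
ee_rot: [-1.168, -0.001, -1.664]
wrist_force: [-0.0, -0.8, -0.3]
finger_gap: 0.047
```

```bash
python3 o.py 9
```

```text
t 26.3 p [0.6235 0.0074 0.1819] F [-0.  -0.8 -0.3] T [-0.01  0.17  0.  ] gap 0.047 q [-0.07 -0.01  1.61 -0.01  1.13  1.59]
tool in deck mm [-6.5 -0.7 32. ] F deck [-0.1 -0.8 -0.2]
[[-0.003, 0.001, 1.0], [-1.0, -0.002, -0.003], [0.002, -1.0, 0.001]]
t 6 orange 60 [218 157  12   6] [224.  159.6]
t 9 orange 62 [218 155  12   7] [223.4 157.9]
s 6 orange 33 [290 151   9  15] [294.1 159.3]
s 9 orange 28 [292 151   8  15] [295.4 159. ]
```

Emit:
drive_tool(targets=[[0, 0, -0.005, 0, 0, 0, 0], [0, 0, -0.015, 0, 0, 0, 0], [0, 0, -0.03, 0, 0, 0, 0], [0, 0, -0.04, 0, 0, 0, 0], [0, 0, -0.04, 0, 0, 0, 0]])

```text
clock: 26.9
tool_pos: [0.5717, 0.0123, 0.3038]
ee_rot: [-1.168, -0.001, -1.664]
wrist_force: [0.8, -0.1, 0.6]
finger_gap: 0.047
```

Emit:
drive_tool(targets=[[0, 0.03, -0.01, -0.04, 0, 0, 0], [0, 0.03, -0.01, -0.04, 0, 0, 0], [0, 0.03, -0.01, -0.03, 0, 0, 0], [0, 0.03, 0, -0.03, 0, 0, 0], [0, 0.02, 0, -0.02, 0, 0, 0]])

```text
clock: 27.4
tool_pos: [0.4012, -0.1122, 0.2682]
ee_rot: [-1.166, -0.003, -1.665]
wrist_force: [0.4, -0.6, -0.3]
finger_gap: 0.0469
```

Emit:
drive_tool(targets=[[0, 0.04, 0, -0.01, 0, 0, 0], [0, 0.04, 0, -0.01, 0, 0, 0], [0, 0.04, 0, 0, 0, 0, 0], [0, 0.03, 0, 0, 0, 0, 0], [0, 0, 0, 0, 0, 0, 0]])

```text
clock: 27.9
tool_pos: [0.3698, -0.2621, 0.26]
ee_rot: [-1.168, -0.002, -1.669]
wrist_force: [-0.3, 1.5, 0.3]
finger_gap: 0.0468
```

```bash
python3 o.py 10
python3 - <<'E'
from plan import *
t=cv2.imread("pics/t10.png");s=cv2.imread("pics/s10.png")
r=lambda *a: cv2.resize(crop(*a),(400,300))
cv2.imwrite("pics/c10.png",np.vstack([np.hstack([r(t,185,128,80,60,1),r(s,255,125,80,60,1)]),np.hstack([r(t,80,165,100,75,1),r(s,190,90,100,75,1)])]))
E
```

```text
t 27.9 p [ 0.3698 -0.2621  0.26  ] F [-0.3  1.5  0.3] T [0.11 0.15 0.03] gap 0.0468 q [-0.96 -0.38  1.77  0.3   1.49  0.72]
tool in deck mm [-186.5 -291.8  193.2] F deck [-0.3  1.5  0.4]
[[-0.008, 0.001, 1.0], [-1.0, -0.006, -0.008], [0.006, -1.0, 0.001]]
t 6 orange 60 [218 157  12   6] [224.  159.6]
t 10 orange 21 [218 155  12   5] [223.6 156.3]
s 6 orange 33 [290 151   9  15] [294.1 159.3]
s 10 orange 21 [293 158   7   8] [296.8 160.8]
```

View pics/c10.png

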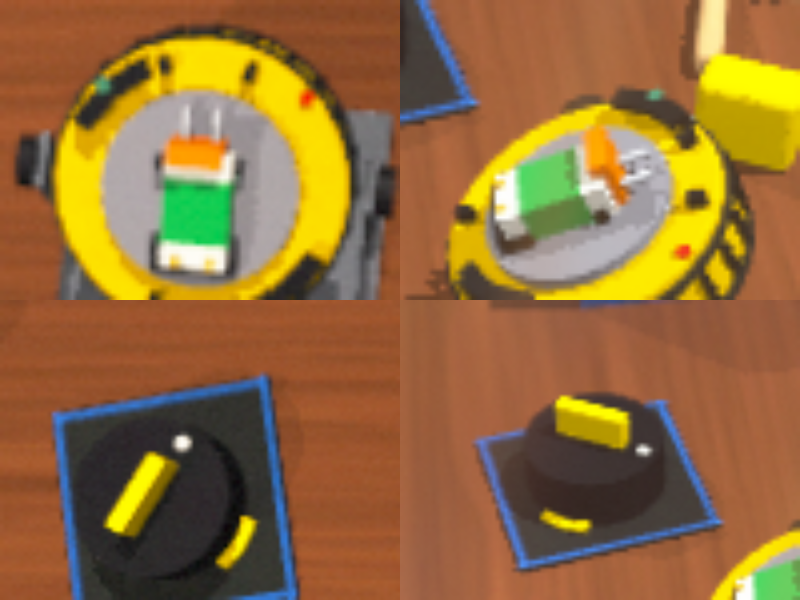

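```bash
python3 -c "
from plan import *
st();print(robot.hand_in())"
```

```text
t 28.0 p [ 0.3706 -0.2592  0.2601] F [-1.   0.4  0.2] T [0.08 0.2  0.01] gap 0.0468 q [-0.96 -0.39  1.77  0.3   1.49  0.72]
the job is handed in; nothing more can be done
None
```

I finished the job and handed it in at 28.0 s. No verdict came back.

**Cover:** I turned it about 90° anticlockwise, lifted it along the deck's normal and set it down right way up on the mat. By the tool position at release it sits about 2.5 mm from my estimate of the mat's centre.

**Battery pack:** I pushed the gate back about 12 mm with the green pack's end, lowered the pack flat, drew it back to the contacts and let go.

**Last checks:**
- The final pictures show the pack in the bay with its brass contacts at the contact-wall end and the gate's lip over its upper end.
- A picture just after release gave the gate opening as about 4.3 mm (4 mm expected).
- The same measurement on the final picture did not match: the colour mask caught only about a third of the gate in the changed light. There I went by where the gate's edges lie, which had not moved.
- In the views before the insertion, the contact wall and the pack's place in the grip seemed 2–3 mm off my estimates. The forces and the final fit showed no trouble from it.
- The robot was clear of everything at the end. I did not touch the red pack or the tools, but took no final picture of them to confirm.

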